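# Fit the stand-offs in a junction box and close it

### The arm

A 6-joint arm with a two-finger parallel gripper is mounted at the origin on the work surface. World frame = base frame: x ahead of the robot, y to its left, z up, the work surface at z = 0. Lengths are in m, angles in degrees, forces in N, time in s.
With the tool pointing down it reaches from about 0.25 to 0.725 m from the base axis. Payload 9.7 kg.
Tool frame: the origin (TCP) lies at the centre of the arm's flange, where the gripper is bolted on; the fingertips stand 173 mm ahead of it and the grasp point (between the pads) lies 155 mm ahead of it; z points along the fingers, y is the line along which they close (so a half turn about z gives the same grasp; the last joint's range is limited). The gripper opens to 85 mm and grips with 20 to 120 N. Pads are 22 mm wide; open, the fingers measure 114 mm over their backs; the gripper's body (76 mm by 85 mm) begins 54 mm behind the grasp point. The pads swing forward as they close: fully open they stand 13 mm farther back than shut.
Start: joints at [66.234, 4.979, 10.078, 95.1, 0, 90], TCP at [0.222, 0.503, 0.405] pointing down, gripper open.
Joint ranges: [-179.16, 179.16], [-48.56, 103.87], [-65.8, 70.77], [-126.05, 130.52], [-82.76, 87.17], [-180, 180]. Speed limits (degrees/s): [127.2, 127.2, 147.25, 180, 180, 180].

### API

Orientations are given as [roll, pitch, yaw] about the fixed x, y, z axes, in that order (R = Rz(yaw) Ry(pitch) Rx(roll)).
In Python, from workcell import monitor, camera, get_calibration, bot gives the robot as it stands.
- The arm moves only by the tool carry_out, never from a script. Its argument "targets" is text: rows parted by semicolons, each of 7 numbers parted by spaces: the shift along the tool's x, y, z in units of 0.04 m (1.0 is 0.04 m), then the turn, a rotation vector about the tool's x, y, z in units of 0.1 rad (1.0 is 0.1 rad), then the opening, from -1 (shut) to 1 (fully open), so that 0 is half open. A call has exactly 8 rows; each row shifts and turns the commanded pose from where the row before left it, along the tool's axes as they then stand; what a row does not reach is not made up. A row lasts 1/12 s, in which the tool goes at most 41.7 mm and 7.16 degrees, less where a joint would pass 70% of its speed; a pose out of reach is approached as far as the arm can. A call with a number of a shift or a turn outside -1 to 1 is refused whole. A call with a gripper value outside its range is refused whole. The fingers move at their own pace and stop on an object; "newtons" is the grip in N (left out, the last holds). Time passes only in rows, so rows that do not move let the fingers close, or fill a call up. It gives the time, the measured TCP pose, the force, the opening and the grip force at its end, in the units of the state.
- monitor.get_obs(): the state, without advancing time (a new reading comes with each control period).
- camera(name): name is "side" or "top"; returns the picture (384x512x3 uint8, red, green, blue); there is no depth.
- get_calibration(name): a dict with "fx", "fy", "cx", "cy" (pixels), "view" (4x4, takes a point from world to camera coordinates). Camera axes: x right, y down, z forward; pixel columns grow to the right and rows downward; lengths in m; the calibration is good to about 2 mm. A picture is of the moment at which its call begins. get_calibration takes no time and is no camera call.
- bot.job_done(): hands the job in; it is judged then, once.
The state is a dict: "time": time; "q": joint angles; "qd": joint speeds; "joint_efforts": joint torques, N m; "ee_pos": TCP position; "tcp_rot": TCP orientation; "wrist_force": force on the tool from outside, world axes, zero at the start; "torque": the same for the moment, N m; "opening": finger opening in m; "grasp_force": force on a finger pad.
Only numpy, scipy, OpenCV 4.12 (cv2) and the standard library are available. Lean on these libraries where they do the work, as an engineer would, in place of code of your own. Each camera call takes 0.05 s, during which the arm holds its last target. There are 200 camera calls.

### The job

Lift the cover plate off the junction box and lay it flat on the bench. Fit every red stand-off from the wooden holder into the channel inside the box, anywhere along it: let its nut down between the lips, press, turn it a quarter so that the nut lies across the slot, and let the spring lift it until its grooves have caught the lips. Then put the cover back so that it sits flat on the rim with both pins through its holes, and leave the other things on the bench as they stand.

Things in the scene. Friction and masses are not known exactly. Their poses are not given: they have to be found in the camera images.
- jbox: grey junction box fixed to the bench on its back, open upwards; place and yaw vary. Origin: centre of underside, x along its length (a half turn looks much the same), z up. Inside 330 x 150 mm, walls 3 mm, rim 98 mm above the bench with an outward flange (366 x 186 mm overall). A channel lies along x on its floor at y = 0; it takes four stand-offs 75 mm apart (x = -112, -37, 38, 113 mm)
- rail_mid (a point): on the jbox, axes alike: mid-length of the channel, midway between its lips, at the lips' lower edges (37 mm above the bench). Channel x = -161 to 161 mm, 37 mm wide inside, floor 31.5 mm below this point, top of lips 7 mm above it; slot 22 mm wide, lips 2 mm thick. Cover off, the channel is reached from above
- jbox_rim (a point): on the jbox, axes alike: the middle of the rim's plane, 98 mm above the bench, where the seated cover's origin lies. Two pins, 8 mm thick, 14 mm tall, tapered tops, stand on the flange at x = +167 and -167 mm, y = 0
- cover: loose grey cover plate, 366 x 186 x 4 mm, 0.55 kg, at the start on the box. Origin: centre of underside, x along its length, z up. Two 12.5 mm holes at x = +-167 mm, y = 0, for the pins (either way round fits). Black bow handle on top: bar along x, 110 mm long, 12 mm wide, 12 mm high, middle at x = y = 0, z = 34 mm; 24 mm free under it, legs at x = +-49 mm
- holder: plywood block, 150 x 150 x 40 mm, fixed to the bench; place and yaw vary; origin: centre of underside. Holes 21 mm wide, 34 mm deep at x = +-42, y = +-42 mm; a stand-off stands on the top face on its nut, its spring hanging in a hole
- standoff0: stand-off, upright in the holder, any yaw; three or all four are there. Red hexagonal insulator, 30 mm across flats, z = 15 to 50 mm, a pair of flats square to x; brass top to 52 mm, white mark along x; stud 12 mm thick below it; steel nut z = -8 to 3 mm, 34 mm along x, 19 mm across; spring foot at z = -37 mm. Origin: on the axis, at the floor of the nut's grooves. 0.15 kg
- standoff1: like standoff0 (may be absent). Its spring, 16 mm wide, pushes with 2 N at first and 0.7 N more per mm, up to 16 mm. Let down in the slot with x along the channel, the foot meets the floor with the origin 5.5 mm above rail_mid
- standoff2: like standoff0 (may be absent). In the channel the nut turns, either way, only while pressed down so that the origin is over 3 mm below rail_mid (6 mm is right; at 8 mm the insulator meets the lips)
- standoff3: like standoff0 (may be absent). Caught in the lips, a stand-off stands with its origin at rail_mid's height and x across the channel; grooves cross the nut 9.5 to 14.5 mm either side of the axis
- can_yellow: aerosol can with a yellow cap, 66 mm across, 200 mm tall, upright; bystander, leave it alone
- bottle_black: dark bottle with a white cap, 58 mm across, 190 mm tall, upright; bystander, leave it alone
- bottle_green: green bottle, 72 mm across, 220 mm tall, upright; bystander, leave it alone
- carton: red carton, 90 x 70 x 50 mm; bystander, leave it alone
- screwdriver: screwdriver, 200 mm long, lying down; bystander, leave it alone
- spanner: open-ended spanner, 190 mm long, lying down; bystander, leave it alone
- tape: roll of black tape, 90 mm across, 24 mm high, lying flat; bystander, leave it alone

How it is judged:
By the outcome, as a careful person would: the job done as asked, in the order asked, and still so for the second after the job is handed in, with the robot touching nothing.
Of standoff0, standoff1, standoff2, standoff3 only 3 to 4 are there at a start; the rules pass over those that are not, and their reading is None.
At some moment in a run one of cover may be knocked a few centimetres aside while the robot is not near it.
It also fails if it takes over 210 s, if anything falls off the work surface, if the arm or the gripper's body presses on something with over 40 N, if the wrist force passes 120 N, or if a joint passes its speed limit or range.

## Working session

There is one attempt and no reset: what is moved stays moved. The work goes in short steps, Python scripts to look and compute and a tool call to move; the robot and the scene stay as the last step left them, time stands still between calls to the robot, and variables do not carry over. Pictures are saved under pics/ and viewed, at most 14 in all, crops included, and the job is handed in when it is done.

Besides the shell and the picture viewer there is one more tool, called after "Request:" in YAML: its name, and indented under it one key for each argument. carry_out: Moves the arm, as the interface text tells. Shifts and turns lie within -1 to 1; 1 stands for 0.04 m of shift or 0.1 rad of turn. Its arguments: {"type":"object","properties":{"targets":{"type":"string"},"newtons":{"type":"number"}},"required":["targets"]}

```bash
ls; mkdir -p pics
python3 - <<'E'
from workcell import monitor,camera,get_calibration,bot
import cv2,numpy as np
for n in("top","side"):
    im=camera(n); cv2.imwrite(f"pics/{n}0.png",im[:,:,::-1])
    c=get_calibration(n); print(n,{k:np.round(v,4).tolist() for k,v in c.items()})
print(monitor.get_obs())
E
```

```text
pics
top {'fx': 418.9847, 'fy': 418.9847, 'cx': 255.0783, 'cy': 196.6021, 'view': [[-0.0044, -0.9999, -0.0129, 0.0178], [-0.9838, 0.0066, -0.179, 0.5824], [0.1791, 0.0119, -0.9838, 1.7341], [0.0, 0.0, 0.0, 1.0]]}
side {'fx': 373.6199, 'fy': 373.6199, 'cx': 264.1862, 'cy': 190.5172, 'view': [[-0.9995, -0.0323, -0.0, 0.6011], [-0.0232, 0.7166, -0.6971, 0.0764], [0.0225, -0.6967, -0.717, 1.5424], [0.0, 0.0, 0.0, 1.0]]}
{'time': 0.1, 'q': array([ 6.62338849e+01,  5.00780960e+00,  1.00392858e+01,  9.50997019e+01,
       -1.65069367e-04,  9.00001151e+01]), 'qd': array([ 0.0511649 , -0.06641995,  0.17390607,  0.01256611, -0.09536992,
       -0.01913273]), 'joint_efforts': array([ 4.79227947e-04, -5.21560514e+01,  4.65654659e+01,  1.58971577e-02,
        2.81978686e-06,  5.79384178e-06]), 'ee_pos': array([0.22165307, 0.50336002, 0.40405779]), 'tcp_rot': array([-1.79931774e+02,  1.65206278e-04,  1.56233770e+02]), 'wrist_force': array([ 0.37640002, -0.56977594,  0.71367854]), 'torque': array([ 0.03614815, -0.033098  ,  0.01732412]), 'grasp_force': 0.0, 'opening': 0.08537610609769122}
```

View pics/top0.png

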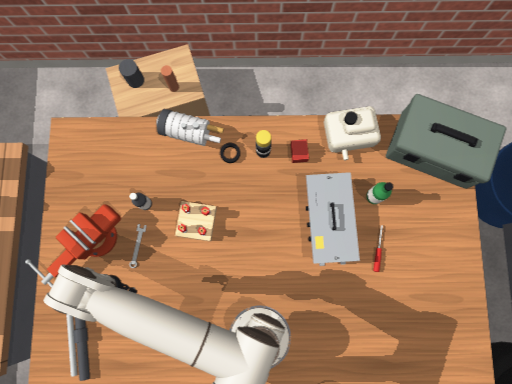

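View pics/side0.png

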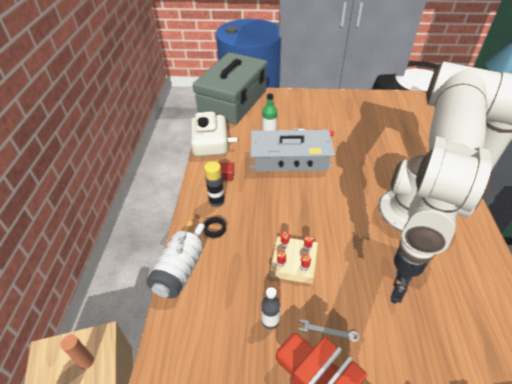

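The top view shows the box at about (333,218) with its handle at (333,216), the holder at (196,221) with four stand-offs, and free bench between them. I'll crop both for accurate measurement.

```bash
cat > h.py <<'E'
from workcell import monitor,camera,get_calibration,bot
import cv2,numpy as np
C={n:get_calibration(n) for n in("top","side")}
def proj(n,P):
    c=C[n];p=np.atleast_2d(P)@c["view"][:3,:3].T+c["view"][:3,3]
    return np.c_[c["fx"]*p[:,0]/p[:,2]+c["cx"],c["fy"]*p[:,1]/p[:,2]+c["cy"]]
def ray(n,uv):
    c=C[n];R=c["view"][:3,:3];uv=np.atleast_2d(uv).astype(float)
    d=np.c_[(uv[:,0]-c["cx"])/c["fx"],(uv[:,1]-c["cy"])/c["fy"],np.ones(len(uv))]@R
    return -R.T@c["view"][:3,3],d
def plane(n,uv,z):
    o,d=ray(n,uv);return o+d*((z-o[2])/d[:,2])[:,None]
def tri(ut,us):
    A=[];b=[]
    for n,uv in(("top",ut),("side",us)):
        o,d=ray(n,uv);d=d[0]/np.linalg.norm(d);M=np.eye(3)-np.outer(d,d);A.append(M);b.append(M@o)
    return np.linalg.lstsq(np.vstack(A),np.hstack(b),rcond=None)[0]
def crop(im,x0,y0,x1,y1,s):return cv2.resize(im[y0:y1,x0:x1,::-1],None,fx=s,fy=s,interpolation=cv2.INTER_NEAREST)
def red(im):
    h=cv2.cvtColor(im,cv2.COLOR_RGB2HSV);return (((h[...,0]<6)|(h[...,0]>174))&(h[...,1]>150)&(h[...,2]>90)).astype(np.uint8)
def rpy():
    o=monitor.get_obs();return o["ee_pos"],o["tcp_rot"],o["wrist_force"],o["opening"],o["grasp_force"]
E
python3 - <<'E'
from h import *
t=cv2.imread("pics/top0.png")[...,::-1];s=cv2.imread("pics/side0.png")[...,::-1]
a=crop(t,295,165,375,275,5);b=crop(t,170,195,225,245,7)
c=crop(s,240,120,345,180,4);d=crop(s,265,225,325,290,5)
m=np.zeros((600,800,3),np.uint8)
def put(i,x,y):
    h,w=i.shape[:2];h=min(h,600-y);w=min(w,800-x);m[y:y+h,x:x+w]=i[:h,:w]
put(a[:,:400],0,0);put(b,405,0);put(d[:240],405,352)
cv2.imwrite("pics/m1.png",m)
r=red(t);r[:195]=0;r[245:]=0;r[:,:170]=0;r[:,225:]=0
n,_,st,ce=cv2.connectedComponentsWithStats(r);print("top",[(st[i,4],ce[i].round(1).tolist(),plane("top",ce[i],.085)[0].round(3).tolist()) for i in range(1,n)])
r=red(s);r[:225]=0;r[290:]=0;r[:,:265]=0;r[:,325:]=0
n,_,st,ce=cv2.connectedComponentsWithStats(r);print("side",[(st[i,4],ce[i].round(1).tolist(),plane("side",ce[i],.075)[0].round(3).tolist()) for i in range(1,n)])
cv2.imwrite("pics/c.png",c)
# cover
h=cv2.cvtColor(t,cv2.COLOR_RGB2HSV);print("px",t[190,325],t[240,345],t[225,300],t[221,196])
E
```

```text
top [(np.int32(9), [182.7, 208.3], [0.529, 0.317, 0.085]), (np.int32(18), [187.4, 207.6], [0.532, 0.297, 0.085]), (np.int32(14), [204.7, 208.0], [0.53, 0.225, 0.085]), (np.int32(17), [205.4, 212.8], [0.51, 0.221, 0.085]), (np.int32(24), [182.4, 227.8], [0.448, 0.316, 0.085]), (np.int32(12), [199.1, 230.4], [0.436, 0.246, 0.085]), (np.int32(16), [203.9, 230.8], [0.434, 0.226, 0.085])]
side [(np.int32(52), [284.6, 238.5], [0.521, 0.224, 0.075]), (np.int32(1), [287.0, 232.0], [0.512, 0.194, 0.075]), (np.int32(4), [306.5, 235.5], [0.441, 0.208, 0.075]), (np.int32(45), [308.2, 242.9], [0.437, 0.241, 0.075]), (np.int32(3), [281.0, 251.0], [0.534, 0.279, 0.075]), (np.int32(3), [304.0, 255.3], [0.454, 0.294, 0.075]), (np.int32(43), [281.3, 259.2], [0.533, 0.312, 0.075]), (np.int32(43), [305.6, 262.9], [0.45, 0.325, 0.075])]
px [186 191 194] [188 191 195] [177 122  80] [252 239 194]
```

View pics/m1.png

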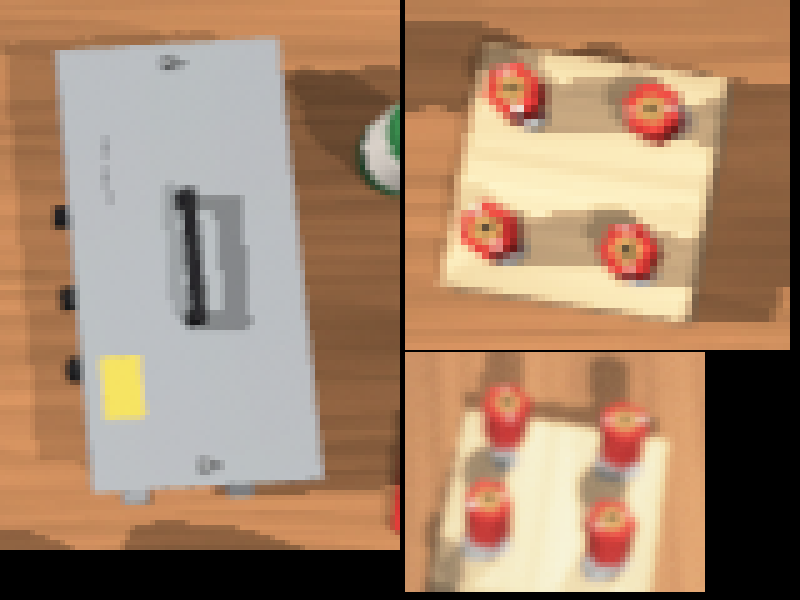

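View pics/c.png

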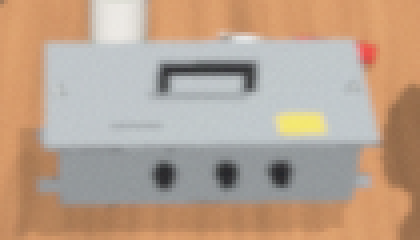

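Zoomed: the cover is a clean light-grey rectangle with the handle in the middle, and pins at its ends. All four stand-offs are visible, but yaw marks are only a few pixels. Now the numbers.

```bash
cat >> h.py <<'E'
def cover_pose(im,z=.102,roi=(295,165,375,275)):
    h=cv2.cvtColor(im,cv2.COLOR_RGB2HSV);m=((h[...,1]<25)&(h[...,2]>165)).astype(np.uint8)
    k=np.zeros_like(m);x0,y0,x1,y1=roi;k[y0:y1,x0:x1]=m[y0:y1,x0:x1];k=cv2.morphologyEx(k,cv2.MORPH_OPEN,np.ones((3,3)))
    c=max(cv2.findContours(k,cv2.RETR_EXTERNAL,cv2.CHAIN_APPROX_NONE)[0],key=cv2.contourArea)
    P=plane("top",c[:,0],z);r=cv2.minAreaRect((P[:,:2]*1000).astype(np.float32))
    b=cv2.boxPoints(r);e=max(b[1]-b[0],b[2]-b[1],key=np.linalg.norm)
    return np.array(r[0])/1000,np.round(r[1],1),(np.degrees(np.arctan2(e[1],e[0]))+90)%180-90
def go(x,y,z,yaw):
    p,r=rpy()[:2];d=(r[2]-yaw+180)%360-180
    a=np.radians(yaw);D=np.array([x,y,z])-p
    R=np.array([[np.cos(a),np.sin(a),0],[np.sin(a),-np.cos(a),0],[0,0,-1]])
    u=R.T@D/.04
    print("turn z units",np.round(np.radians(d)/.1,2),"then shift units",np.round(u,2),"now",p.round(4),r.round(1))
E
python3 - <<'E'
from h import *
t=cv2.imread("pics/top0.png")[...,::-1];s=cv2.imread("pics/side0.png")[...,::-1]
print("cover",cover_pose(t))
def blobs(n,im,x0,y0,x1,y1):
    r=red(im)
    k=np.zeros_like(r);k[y0:y1,x0:x1]=r[y0:y1,x0:x1];k=cv2.morphologyEx(k,cv2.MORPH_CLOSE,np.ones((5,5)))
    N,_,st,ce=cv2.connectedComponentsWithStats(k);return [(st[i].tolist(),ce[i]) for i in range(1,N) if st[i,4]>20]
T=blobs("top",t,170,195,225,245);S=blobs("side",s,265,225,325,290)
for b,c in T:print(b,c.round(1),plane("top",c,.092)[0].round(4))
for b,c in S:print(b,c.round(1),plane("side",c,.082)[0].round(4))
# holder contour
h=cv2.cvtColor(t,cv2.COLOR_RGB2HSV);print(h[221,196],h[236,180])
m=np.zeros((600,800,3),np.uint8)
for i,(b,c) in enumerate(sorted(T,key=lambda q:(q[1][1]>218,q[1][0]))):
    x,y=c.astype(int);q=cv2.resize(t[y-7:y+8,x-6:x+7,::-1],(195,225),interpolation=cv2.INTER_CUBIC);m[:225,i*200:i*200+195]=q
for i,(b,c) in enumerate(sorted(S,key=lambda q:(q[1][1]>250,q[1][0]))):
    x,y=c.astype(int);q=cv2.resize(s[y-11:y+12,x-6:x+7,::-1],(195,345),interpolation=cv2.INTER_CUBIC);m[235:580,i*200:i*200+195]=q
cv2.imwrite("pics/m2.png",m)
E
```

```text
cover (array([ 0.48466608, -0.30162567]), array([370.6, 185.6]), np.float32(3.3967438))
[182, 204, 8, 8, 50] [185.4 207.7] [0.5302 0.3042 0.092 ]
[201, 207, 8, 8, 51] [204.9 210.5] [0.5183 0.2226 0.092 ]
[178, 224, 8, 8, 46] [181.8 227.7] [0.4473 0.3167 0.092 ]
[198, 227, 8, 8, 52] [201.6 230.4] [0.4354 0.2349 0.092 ]
[281, 232, 9, 12, 84] [284.7 237. ] [0.5204 0.2226 0.082 ]
[305, 235, 9, 12, 67] [307.8 241.2] [0.4388 0.2386 0.082 ]
[302, 255, 8, 12, 65] [305.3 261.3] [0.4514 0.323  0.082 ]
[278, 256, 8, 7, 43] [281.3 259.2] [0.5329 0.3171 0.082 ]
[ 23  59 252] [ 16  96 194]
```

View pics/m2.png

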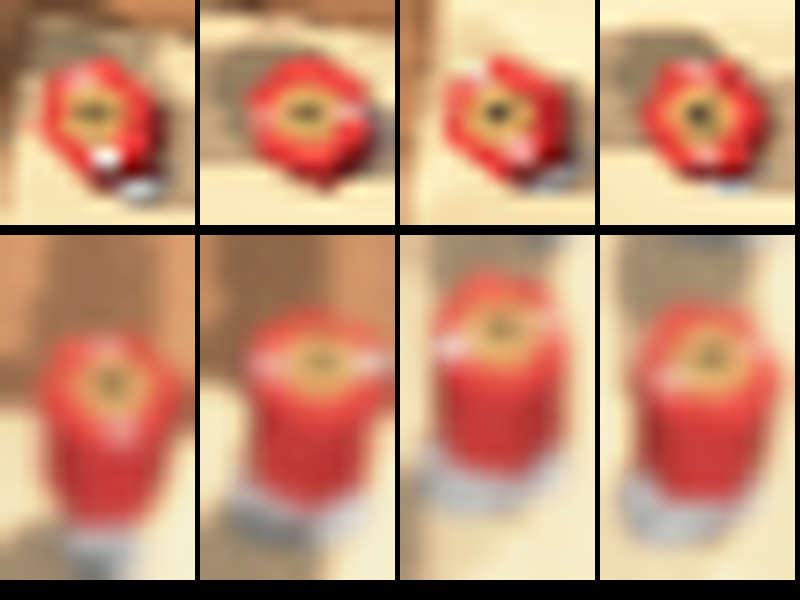

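The white marks are clear in both views: yaws of about 19°, 94°, 28° and 4° for T0 to T3. The cover fits at 370×186 mm, near the given size. Next I triangulate the tops and work out the move to the handle.

Run:
```python
from h import *
P=np.array([tri(a,b) for a,b in [((184.7,207),(281.3,253.6)),((204.5,210),(285,235.3)),((181,227),(306,257.6)),((201.2,230),(308.5,238))]])
print(P.round(4),P.mean(0).round(4))
d=(P[0]-P[1]+P[2]-P[3])[:2];e=(P[0]-P[2]+P[1]-P[3])[:2];print(np.linalg.norm(d)/2,np.linalg.norm(e)/2,np.degrees(np.arctan2(d[1],d[0])),np.degrees(np.arctan2(e[1],e[0])))
e=e/np.linalg.norm(e)+np.array([d[1],-d[0]])/np.linalg.norm(d);e/=np.linalg.norm(e);f=np.array([-e[1],e[0]])
for i,(a,b) in enumerate([(1,1),(1,-1),(-1,1),(-1,-1)]):print(i,(P.mean(0)[:2]+.042*(a*e+b*f)).round(4))
t=cv2.imread("pics/top0.png")[...,::-1]
h=cv2.cvtColor(t,cv2.COLOR_RGB2HSV);k=np.zeros(t.shape[:2],np.uint8);k[195:240,322:345]=(h[195:240,322:345,2]<60);c=np.argwhere(k)[:,::-1]
print("handle",plane("top",c.mean(0),.138),len(c))
go(.4847,-.3016,.36,183.4)
```

```text
[[0.5328 0.3058 0.0983]
 [0.52   0.2241 0.0939]
 [0.4497 0.319  0.098 ]
 [0.437  0.2357 0.097 ]] [0.4849 0.2712 0.0968]
0.08347705565368056 0.08400443062885762 81.19428103614715 -8.496467279092865
0 [0.5327 0.3064]
1 [0.5201 0.2233]
2 [0.4497 0.319 ]
3 [0.437 0.236]
handle [[ 0.4873583  -0.29917065  0.138     ]] 53
turn z units -4.74 then shift units [ -5.37 -20.48   1.1 ] now [0.2217 0.5034 0.4041] [-179.9    0.   156.2]
```

Request:
carry_out:
  targets: "0 0 0 0 0 -0.6 1;0 0 0 0 0 -0.6 1;0 0 0 0 0 -0.6 1;0 0 0 0 0 -0.6 1;0 0 0 0 0 -0.6 1;0 0 0 0 0 -0.6 1;0 0 0 0 0 -0.6 1;0 0 0 0 0 -0.54 1"

```text
time: 0.77
ee_pos: [0.2217, 0.5034, 0.4042]
tcp_rot: [-180.0, -0.0, -176.4]
wrist_force: [0.3, 0.2, 0.0]
opening: 0.0855
grasp_force: 0.0
```

Request:
carry_out:
  targets: "-0.22 -0.85 0 0 0 0 1;-0.22 -0.85 0 0 0 0 1;-0.22 -0.85 0 0 0 0 1;-0.22 -0.85 0 0 0 0 1;-0.22 -0.85 0 0 0 0 1;-0.22 -0.85 0 0 0 0 1;-0.22 -0.85 0 0 0 0 1;-0.22 -0.85 0 0 0 0 1"

```text
time: 1.43
ee_pos: [0.308, 0.2344, 0.4045]
tcp_rot: [-180.0, -0.0, -176.6]
wrist_force: [0.7, 0.1, 0.9]
opening: 0.0854
grasp_force: 0.0
```

Request:
carry_out:
  targets: "-0.22 -0.85 0 0 0 0 1;-0.22 -0.85 0 0 0 0 1;-0.22 -0.85 0 0 0 0 1;-0.22 -0.85 0 0 0 0 1;-0.22 -0.85 0 0 0 0 1;-0.22 -0.85 0 0 0 0 1;-0.22 -0.85 0 0 0 0 1;-0.22 -0.85 0 0 0 0 1"

```text
time: 2.1
ee_pos: [0.3943, -0.0332, 0.4046]
tcp_rot: [180.0, 0.0, -176.6]
wrist_force: [1.1, 0.7, -0.0]
opening: 0.0855
grasp_force: 0.0
```

Request:
carry_out:
  targets: "-0.22 -0.85 0 0 0 0 1;-0.22 -0.85 0 0 0 0 1;-0.22 -0.85 0 0 0 0 1;-0.22 -0.85 0 0 0 0 1;-0.22 -0.85 0 0 0 0 1;-0.22 -0.85 0 0 0 0 1;-0.22 -0.85 0 0 0 0 1;-0.22 -0.85 0 0 0 0 1"

```text
time: 2.77
ee_pos: [0.4809, -0.3006, 0.4042]
tcp_rot: [180.0, -0.0, -176.6]
wrist_force: [0.9, 0.9, 0.0]
opening: 0.0854
grasp_force: 0.0
```

Run:
```python
from h import *
print(cover_pose(camera("top")))
go(.486,-.3005,.287,183.4);print(rpy())
```

```text
(array([ 0.45530762, -0.32033588]), array([292.2, 442.8]), np.float32(-8.365616))
turn z units -0.02 then shift units [-0.1   0.11  2.88] now [ 0.4823 -0.305   0.4021] [-1.800e+02 -1.000e-01 -1.767e+02]
(array([ 0.48230772, -0.30499065,  0.40205802]), array([-1.79968708e+02, -1.01529289e-01, -1.76741100e+02]), array([-5.23377724,  0.94765043, -2.70152905]), 0.0856346768273771, 0.0)
```

Request:
carry_out:
  targets: "-0.02 0.02 0.48 0 0 0 1;-0.02 0.02 0.48 0 0 0 1;-0.02 0.02 0.48 0 0 0 1;-0.02 0.02 0.48 0 0 0 1;-0.02 0.02 0.48 0 0 0 1;0 0 0.48 0 0 0 1;0 0 0 0 0 0 1;0 0 0 0 0 0 1"

```text
time: 3.48
ee_pos: [0.4842, -0.2943, 0.2887]
tcp_rot: [179.9, -0.1, -176.6]
wrist_force: [0.5, 0.7, 0.9]
opening: 0.0853
grasp_force: 0.0
```

Request:
carry_out:
  targets: "0 0 0 0 0 0 -1;0 0 0 0 0 0 -1;0 0 0 0 0 0 -1;0 0 0 0 0 0 -1;0 0 0 0 0 0 -1;0 0 0 0 0 0 -1;0 0 0 0 0 0 -1;0 0 0 0 0 0 -1"
  newtons: 60

```text
time: 4.15
ee_pos: [0.4848, -0.2973, 0.2909]
tcp_rot: [-179.5, 0.1, -176.8]
wrist_force: [1.3, -21.9, 0.2]
opening: 0.0109
grasp_force: 60.3
```

Request:
carry_out:
  targets: "0 0 0 0 0 0 -1;0 0 0 0 0 0 -1;0 0 0 0 0 0 -1;0 0 0 0 0 0 -1;0 0 0 0 0 0 -1;0 0 0 0 0 0 -1;0 0 0 0 0 0 -1;0 0 0 0 0 0 -1"

```text
time: 4.82
ee_pos: [0.4847, -0.2974, 0.2908]
tcp_rot: [-179.5, 0.1, -176.8]
wrist_force: [0.5, -23.3, 1.0]
opening: 0.0109
grasp_force: 60.3
```

Request:
carry_out:
  targets: "0 -0.03 0 0 0 0 -1;0 -0.03 0 0 0 0 -1;0 0 -0.15 0 0 0 -1;0 0 -0.15 0 0 0 -1;0 0 -0.2 0 0 0 -1;0 0 -0.3 0 0 0 -1;0 0 -0.4 0 0 0 -1;0 0 -0.5 0 0 0 -1"

```text
time: 5.48
ee_pos: [0.4844, -0.2966, 0.3575]
tcp_rot: [179.9, -0.1, -176.6]
wrist_force: [-0.1, -0.2, -4.6]
opening: 0.011
grasp_force: 59.8
```

Request:
carry_out:
  targets: "0 0.1 -0.1 0 0 0 -1;0 0.3 0 0 0 0 -1;0 0.5 0 0 0 0 -1;0 0.6 0 0 0 0 -1;0 0.6 0 0 0 0 -1;0 0.6 0 0 0 0 -1;0 0.6 0 0 0 0 -1;0 0.6 0 0 0 0 -1"

```text
time: 6.15
ee_pos: [0.4747, -0.1391, 0.3601]
tcp_rot: [179.9, -0.1, -176.6]
wrist_force: [0.0, 0.9, -4.3]
opening: 0.0107
grasp_force: 59.8
```

Request:
carry_out:
  targets: "0 0.6 0 0 0 0 -1;0 0.6 0 0 0 0 -1;0 0.6 0 0 0 0 -1;0 0.6 0 0 0 0 -1;0 0.5 0 0 0 0 -1;0 0.4 0 0 0 0 -1;0 0.2 0 0 0 0 -1;0 0 0 0 0 0 -1"

```text
time: 6.82
ee_pos: [0.4665, 0.0003, 0.3606]
tcp_rot: [180.0, -0.1, -176.5]
wrist_force: [-0.5, -0.6, -4.0]
opening: 0.0106
grasp_force: 59.9
```

Run:
```python
from h import *
im=camera("side");cv2.imwrite("pics/s1.png",im[:,:,::-1])
go(.485,-.005,.191,183.2);print(rpy())
```

```text
turn z units 0.05 then shift units [-0.45 -0.14  4.24] now [ 0.4667 -0.0006  0.3608] [-1.800e+02 -1.000e-01 -1.765e+02]
(array([ 0.46673439, -0.00060294,  0.36079064]), array([-1.79998938e+02, -5.41195518e-02, -1.76499050e+02]), array([-0.00951767,  0.28833762, -4.73823801]), 0.011003669299815612, 59.888352155685425)
```

View pics/s1.png

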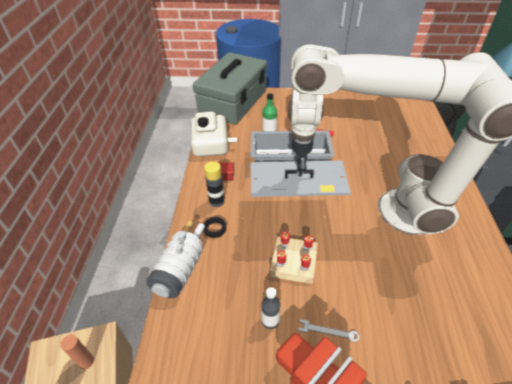

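The cover is held level above clear bench between box and holder, and the box is open. Lowering it now.

Request:
carry_out:
  targets: "0 0 0.4 0 0 0 -1;0 0 0.6 0 0 0 -1;0 0 0.7 0 0 0 -1;0 0 0.7 0 0 0 -1;0 0 0.7 0 0 0 -1;0 0 0.5 0 0 0 -1;0 0 0.3 0 0 0 -1;0 0 0.15 0 0 0 -1"

```text
time: 7.53
ee_pos: [0.4665, -0.002, 0.1975]
tcp_rot: [180.0, -0.2, -176.7]
wrist_force: [-1.1, 0.2, -4.7]
opening: 0.011
grasp_force: 59.8
```

Request:
carry_out:
  targets: "0 0 0.05 0 0 0 -1;0 0 0.03 0 0 0 -1;0 0 0.03 0 0 0 -1;0 0 0.02 0 0 0 -1;0 0 0 0 0 0 -1;0 0 0 0 0 0 -1;0 0 0 0 0 0 -1;0 0 0 0 0 0 -1"

```text
time: 8.2
ee_pos: [0.4672, -0.0014, 0.1945]
tcp_rot: [-180.0, 0.0, -176.6]
wrist_force: [-0.4, -0.7, -4.9]
opening: 0.0105
grasp_force: 59.8
```

Request:
carry_out:
  targets: "0 0 0.03 0 0 0 -1;0 0 0.03 0 0 0 -1;0 0 0.03 0 0 0 -1;0 0 0 0 0 0 -1;0 0 0 0 0 0 -1;0 0 0 0 0 0 -1;0 0 0 0 0 0 -1;0 0 0 0 0 0 -1"

```text
time: 8.87
ee_pos: [0.4672, -0.0014, 0.1926]
tcp_rot: [-180.0, 0.1, -176.6]
wrist_force: [-7.9, 0.8, 15.3]
opening: 0.0105
grasp_force: 62.5
```

Request:
carry_out:
  targets: "0 0 -0.03 0 0 0 0.5;0 0 0 0 0 0 0.5;0 0 0 0 0 0 0.5;0 0 0 0 0 0 0.5;0 0 0 0 0 0 0.5;0 0 0 0 0 0 0.5;0 0 0 0 0 0 0.5;0 0 0 0 0 0 0.5"

```text
time: 9.53
ee_pos: [0.4671, -0.0014, 0.1918]
tcp_rot: [-180.0, -0.0, -176.6]
wrist_force: [-0.8, -0.6, 0.5]
opening: 0.0642
grasp_force: 0.0
```

Request:
carry_out:
  targets: "0 0 -0.3 0 0 0 0.5;0 0 -0.5 0 0 0 0.5;0 0 -0.6 0 0 0 0.5;0 0 -0.6 0 0 0 0.5;0 0 -0.6 0 0 0 0.5;0 0 -0.6 0 0 0 0.5;0 0 -0.5 0 0 0 0.5;0 0 0 0 0 0 0.5"

```text
time: 10.2
ee_pos: [0.4675, -0.0014, 0.3451]
tcp_rot: [-180.0, 0.4, -176.6]
wrist_force: [0.2, -0.2, 0.3]
opening: 0.0639
grasp_force: 0.0
```

Run:
```python
from h import *
t=camera("top");s=camera("side")
cv2.imwrite("pics/top2.png",t[:,:,::-1]);cv2.imwrite("pics/side2.png",s[:,:,::-1])
m=np.zeros((600,800,3),np.uint8)
a=crop(t,300,165,365,270,5);b=crop(s,243,123,339,183,4)
m[:a.shape[0],:a.shape[1]]=a;m[:b.shape[0],340:340+b.shape[1]]=b
cv2.imwrite("pics/m3.png",m);print(rpy())
```

```text
(array([ 0.4672378 , -0.00139826,  0.34109477]), array([-1.79992700e+02,  1.14197155e-01, -1.76607215e+02]), array([ 0.29183175,  0.55985623, -1.38799527]), 0.06370969259903207, 0.0)
```

View pics/m3.png

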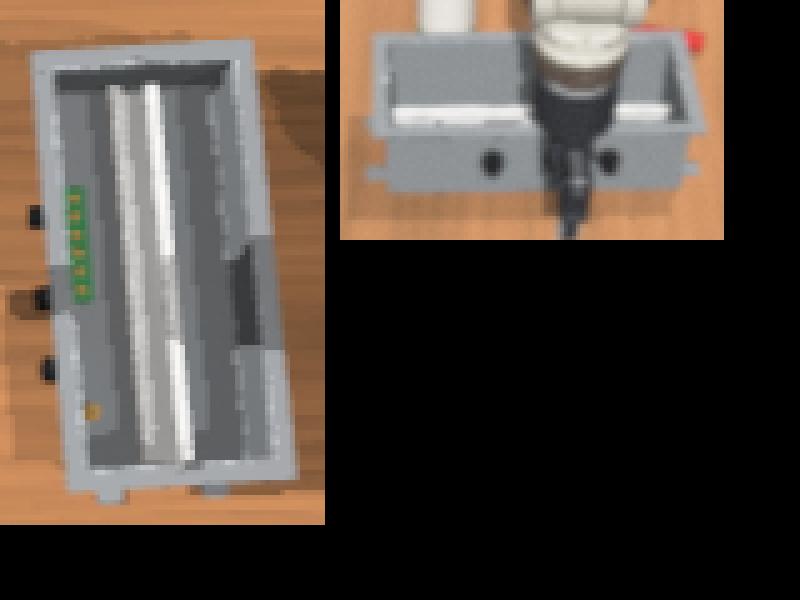

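The open box shows two white lips in the channel, the dark slot between them, and the rim with both pins. Now the channel centreline from lips and rim, at subpixel level.

```bash
cat > box.py <<'E'
from h import *
def sub(n,im,x0,y0,x1,y1,k=8):
    return cv2.resize(im[y0:y1,x0:x1],None,fx=k,fy=k,interpolation=cv2.INTER_CUBIC)
def uv(p,x0,y0,k=8):return (np.asarray(p,float)+.5)/k-.5+[x0,y0]
def rim(t,z,show=True):
    x0,y0,x1,y1=297,165,370,272
    S=cv2.cvtColor(sub("top",t,x0,y0,x1,y1),cv2.COLOR_RGB2HSV)[...,1]
    m=(S<60).astype(np.uint8);m=cv2.morphologyEx(m,cv2.MORPH_OPEN,np.ones((41,41)))  # 5 px open: drops knobs/tabs
    c=max(cv2.findContours(m,cv2.RETR_EXTERNAL,cv2.CHAIN_APPROX_NONE)[0],key=cv2.contourArea)[:,0]
    P=plane("top",uv(c,x0,y0),z)[:,:2]
    r=cv2.minAreaRect((P*1000).astype(np.float32));c0=np.array(r[0])/1000
    b=cv2.boxPoints(r);e=max(b[1]-b[0],b[2]-b[1],key=np.linalg.norm);a=np.arctan2(e[1],e[0]);a=(a+np.pi/2)%np.pi-np.pi/2
    for _ in range(3):
        R=np.array([[np.cos(a),np.sin(a)],[-np.sin(a),np.cos(a)]]);L=(P-c0)@R.T
        f=[]
        for ax,sg,h in((1,1,.093),(1,-1,.093),(0,1,.183),(0,-1,.183)):
            q=L[(abs(L[:,ax]-sg*h)<.006)&(abs(L[:,1-ax])<(.16 if ax else .075))]
            k=np.polyfit(q[:,1-ax],q[:,ax],1);q=q[abs(np.polyval(k,q[:,1-ax])-q[:,ax])<.002];f.append(np.polyfit(q[:,1-ax],q[:,ax],1))
        a+=np.arctan((f[0][0]+f[1][0])/2);c0=c0+R.T@[(f[2][1]+f[3][1])/2,(f[0][1]+f[1][1])/2]
    return c0,np.degrees(a),[round(float(v[1])*1000,1) for v in f],[round(float(np.degrees(v[0])),2) for v in f]
E
python3 - <<'E'
from box import *
t0=cv2.imread("pics/top0.png")[...,::-1];t=cv2.imread("pics/top2.png")[...,::-1]
print("cover0",rim(t0,.100));r=rim(t,.098);print("rim",r)
# lips: profile across in box frame at z=.044
a=np.radians(r[1]);ex=np.array([np.cos(a),np.sin(a)]);ey=np.array([-ex[1],ex[0]])
g=cv2.cvtColor(t,cv2.COLOR_RGB2GRAY).astype(np.float32)
ys=np.arange(-.036,.0361,.002)
for lo,hi in((-.14,-.05),(-.05,.05),(.05,.14)):
    prof=[]
    for y in ys:
        Q=np.array([np.r_[r[0]+ex*x+ey*y,.044] for x in np.linspace(lo,hi,30)])
        p=proj("top",Q).astype(np.float32);prof.append(cv2.remap(g,p[:,:1],p[:,1:],cv2.INTER_LINEAR).mean())
    print(lo,hi,[(round(y*1000),int(v)) for y,v in zip(ys,prof)])
E
```

```text
cover0 (array([ 0.48809972, -0.30099264]), np.float64(3.217155661597294), [93.9, -93.9, 183.1, -182.9], [0.03, -0.03, 0.24, 0.26])
rim (array([ 0.48791081, -0.30074617]), np.float64(3.1837406983818015), [93.2, -93.2, 182.7, -182.5], [0.06, -0.05, 0.13, 0.25])
-0.14 -0.05 [(-36, 110), (-34, 115), (-32, 118), (-30, 119), (-28, 119), (-26, 123), (-24, 139), (-22, 170), (-20, 203), (-18, 224), (-16, 233), (-14, 232), (-12, 222), (-10, 203), (-8, 180), (-6, 161), (-4, 152), (-2, 150), (0, 150), (2, 150), (4, 151), (6, 159), (8, 170), (10, 181), (12, 189), (14, 194), (16, 191), (18, 179), (20, 158), (22, 134), (24, 112), (26, 99), (28, 95), (30, 95), (32, 95), (34, 95), (36, 99)]
-0.05 0.05 [(-36, 110), (-34, 115), (-32, 119), (-30, 120), (-28, 120), (-26, 123), (-24, 135), (-22, 159), (-20, 183), (-18, 200), (-16, 208), (-14, 207), (-12, 197), (-10, 183), (-8, 170), (-6, 159), (-4, 155), (-2, 154), (0, 153), (2, 152), (4, 156), (6, 167), (8, 180), (10, 191), (12, 197), (14, 199), (16, 195), (18, 180), (20, 160), (22, 136), (24, 113), (26, 100), (28, 95), (30, 95), (32, 95), (34, 95), (36, 98)]
0.05 0.14 [(-36, 111), (-34, 115), (-32, 118), (-30, 119), (-28, 119), (-26, 124), (-24, 143), (-22, 179), (-20, 214), (-18, 234), (-16, 242), (-14, 241), (-12, 230), (-10, 211), (-8, 186), (-6, 165), (-4, 154), (-2, 152), (0, 152), (2, 152), (4, 154), (6, 163), (8, 176), (10, 187), (12, 194), (14, 197), (16, 194), (18, 181), (20, 161), (22, 137), (24, 114), (26, 99), (28, 95), (30, 95), (32, 95), (34, 95), (36, 97)]
```

Rim and lips agree: box centre (0.488, -0.301), yaw 3.2°, with the slot centred to within 0.3 mm. Now to stand-off T3, yaw 4°.

Run:
```python
from h import *
for i,(x,y,s) in enumerate([(.5327,.3064,109),(.5201,.2233,184),(.4497,.319,118),(.437,.236,94)]):
    print(i);go(x,y,.30,s)
```

```text
0
turn z units 12.98 then shift units [6.74 4.05 1.03] now [ 0.4672 -0.0014  0.3411] [-1.800e+02  1.000e-01 -1.766e+02]
1
turn z units -0.11 then shift units [-1.71  5.51  1.03] now [ 0.4672 -0.0014  0.3411] [-1.800e+02  1.000e-01 -1.766e+02]
2
turn z units 11.41 then shift units [7.28 3.37 1.03] now [ 0.4672 -0.0014  0.3411] [-1.800e+02  1.000e-01 -1.766e+02]
3
turn z units 15.6 then shift units [ 5.97 -0.34  1.03] now [ 0.4672 -0.0014  0.3411] [-1.800e+02  1.000e-01 -1.766e+02]
```

Request:
carry_out:
  targets: "0 0 0 0 0 0.97 0.5;0 0 0 0 0 0.97 0.5;0 0 0 0 0 0.97 0.5;0 0 0 0 0 0.97 0.5;0 0 0 0 0 0.97 0.5;0 0 0 0 0 0.97 0.5;0 0 0 0 0 0.97 0.5;0 0 0 0 0 0.97 0.5"

```text
time: 10.97
ee_pos: [0.4669, -0.0014, 0.3388]
tcp_rot: [-179.9, -0.1, 138.7]
wrist_force: [-0.4, -0.3, -0.0]
opening: 0.0637
grasp_force: 0.0
```

Request:
carry_out:
  targets: "0 0 0 0 0 0.97 0.5;0 0 0 0 0 0.97 0.5;0 0 0 0 0 0.97 0.5;0 0 0 0 0 0.97 0.5;0 0 0 0 0 0.97 0.5;0 0 0 0 0 0.97 0.5;0 0 0 0 0 0.97 0.5;0 0 0 0 0 0.97 0.5"

```text
time: 11.63
ee_pos: [0.4669, -0.0014, 0.3388]
tcp_rot: [-179.9, -0.0, 94.2]
wrist_force: [-0.5, 0.3, -0.5]
opening: 0.0641
grasp_force: 0.0
```

Run:
```python
from h import *
print(rpy());go(.437,.236,.239,94)
```

```text
(array([ 0.46686714, -0.0014055 ,  0.33878137]), array([-1.79891161e+02, -8.61515531e-03,  9.41950777e+01]), array([-0.46904247,  0.32810182, -0.50127485]), 0.06413714889734765, 0.0)
turn z units 0.03 then shift units [ 5.97 -0.33  2.49] now [ 0.4669 -0.0014  0.3388] [-179.9   -0.    94.2]
```

Request:
carry_out:
  targets: "0.5 -0.05 0 0 0 0 0.5;0.9 -0.05 0 0 0 0 0.5;0.9 -0.05 0 0 0 0 0.5;0.9 -0.05 0 0 0 0 0.5;0.9 -0.05 0 0 0 0 0.5;0.9 -0.04 0 0 0 0 0.5;0.7 -0.04 0 0 0 0 0.5;0.27 0 0 0 0 0 0.5"

```text
time: 12.3
ee_pos: [0.4344, 0.2384, 0.3387]
tcp_rot: [-179.9, 0.0, 94.6]
wrist_force: [-0.3, -0.4, -0.2]
opening: 0.0642
grasp_force: 0.0
```

Request:
carry_out:
  targets: "0 0 0.3 0 0 0 0.5;0 0 0.3 0 0 0 0.5;0 0 0.3 0 0 0 0.5;0 0 0.1 0 0 0 0.5;0 0 0 0 0 0 0.5;0 0 0 0 0 0 0.5;0 0 0 0 0 0 0.5;0 0 0 0 0 0 0.5"

```text
time: 12.97
ee_pos: [0.4356, 0.2354, 0.3005]
tcp_rot: [179.9, -0.0, 94.4]
wrist_force: [0.5, 1.9, 0.3]
opening: 0.0639
grasp_force: 0.0
```

Run:
```python
from box import *
t=camera("top");s=camera("side");cv2.imwrite("pics/top3.png",t[:,:,::-1]);cv2.imwrite("pics/side3.png",s[:,:,::-1])
go(.437,.236,.239,94)
m=np.zeros((600,800,3),np.uint8)
a=crop(t,170,160,300,290,4);b=crop(s,250,150,330,300,4)
m[:a.shape[0],:a.shape[1]]=a[:600];m[:600,470+60:530+270]=b[:600,:270]
cv2.imwrite("pics/m4.png",m)
```

```text
turn z units 0.08 then shift units [0.01 0.04 1.54] now [0.4355 0.2356 0.3004] [180.   -0.   94.5]
```

View pics/m4.png

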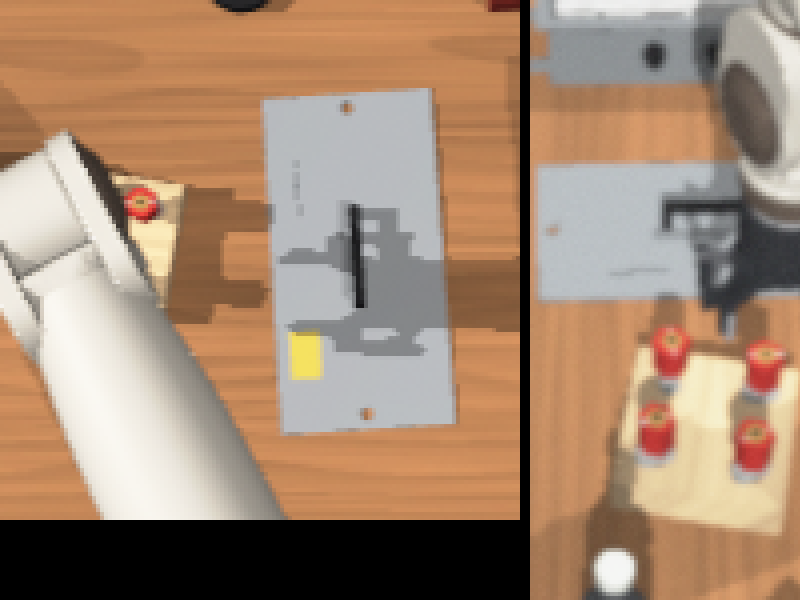

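The cover lies flat on the bench, whole in view with its holes at about (256.6,186.6) and (261.8,263.4). Its handle was gripped at a known y, so it calibrates the top view. I'll check that and descend on T3.

Run:
```python
import box
from box import *
src=open("box.py").read().replace("x0,y0,x1,y1=297,165,370,272","x0,y0,x1,y1=228,175,292,275").replace("S<60","S<75")
exec(src)
t=cv2.imread("pics/top3.png")[...,::-1]
c,a,f,g=rim(t,.002);print(c,a,f,g)
h=plane("top",[[256.4,186.4],[261.4,263.2]],.004);print(h,h.mean(0),np.degrees(np.arctan2(*(h[0]-h[1])[1::-1])))
```

```text
[ 0.47027249 -0.00080402] 3.3700562956174904 [93.8, -93.8, 183.1, -183.1] [0.08, -0.08, -0.01, -0.0]
[[ 0.63699823  0.00916377  0.004     ]
 [ 0.30294306 -0.01048379  0.004     ]] [ 0.46997064 -0.00066001  0.004     ] 3.365992180816079
```

Request:
carry_out:
  targets: "0 0.02 0.3 0 0 0 0.5;0 0.02 0.3 0 0 0 0.5;0 0 0.3 0 0 0 0.5;0 0 0.3 0 0 0 0.5;0 0 0.2 0 0 0 0.5;0 0 0.1 0 0 0 0.5;0 0 0 0 0 0 0.5;0 0 0 0 0 0 0.5"

```text
time: 13.73
ee_pos: [0.437, 0.2358, 0.2398]
tcp_rot: [-180.0, 0.0, 94.5]
wrist_force: [1.7, 0.0, -0.2]
opening: 0.0642
grasp_force: 0.0
```

Request:
carry_out:
  targets: "0 0 0 0 0 0 -1;0 0 0 0 0 0 -1;0 0 0 0 0 0 -1;0 0 0 0 0 0 -1;0 0 0 0 0 0 -1;0 0 0 0 0 0 -1;0 0 0 0 0 0 -1;0 0 0 0 0 0 -1"

```text
time: 14.4
ee_pos: [0.4371, 0.2359, 0.2406]
tcp_rot: [179.9, -0.0, 94.5]
wrist_force: [-1.3, -0.2, 6.7]
opening: 0.0289
grasp_force: 59.7
```

T3 is gripped on its flats (opening 28.9 mm matches 30 mm across). The top view's y bias is about -0.4 mm at the bench centre. Lift, then plan the carry.

Request:
carry_out:
  targets: "0 0 -0.2 0 0 0 -1;0 0 -0.3 0 0 0 -1;0 0 -0.4 0 0 0 -1;0 0 -0.5 0 0 0 -1;0 0 -0.5 0 0 0 -1;0 0 -0.5 0 0 0 -1;0 0 -0.4 0 0 0 -1;0 0 -0.3 0 0 0.2 -1"

```text
time: 15.07
ee_pos: [0.4369, 0.2357, 0.3664]
tcp_rot: [179.9, -0.0, 93.3]
wrist_force: [0.3, -0.2, -1.6]
opening: 0.029
grasp_force: 59.3
```

```bash
cat >> h.py <<'E'
BX=np.array([.4879,-.2992]);BY=3.2
def rail(b,dy=0):
    a=np.radians(BY);return BX+b*np.array([np.cos(a),np.sin(a)])+dy*np.array([-np.sin(a),np.cos(a)])
E
python3 - <<'E'
from h import *
print(rail(.113));go(*rail(.113),.365,93.2);print(rpy()[2:])
E
```

```text
[ 0.60072381 -0.29289217]
turn z units 0.02 then shift units [-13.42   3.35   0.03] now [0.4369 0.2357 0.3664] [179.9  -0.   93.3]
(array([ 0.31403635, -0.17225067, -1.59555416]), 0.029024872433585282, 59.31632709223777)
```

Request:
carry_out:
  targets: "-0.4 0.1 0 0 0 0 -1;-0.8 0.2 0 0 0 0 -1;-0.9 0.22 0 0 0 0 -1;-0.9 0.22 0 0 0 0 -1;-0.9 0.22 0 0 0 0 -1;-0.9 0.22 0 0 0 0 -1;-0.9 0.22 0 0 0 0 -1;-0.9 0.22 0 0 0 0 -1"

```text
time: 15.73
ee_pos: [0.517, -0.0259, 0.3644]
tcp_rot: [180.0, -0.0, 93.3]
wrist_force: [0.7, 0.5, -1.2]
opening: 0.0288
grasp_force: 59.3
```

Request:
carry_out:
  targets: "-0.9 0.22 0 0 0 0 -1;-0.9 0.22 0 0 0 0 -1;-0.9 0.22 0 0 0 0 -1;-0.9 0.22 0 0 0 0 -1;-0.9 0.22 0 0 0 0 -1;-0.9 0.22 0 0 0 0 -1;-0.8 0.2 0 0 0 0 -1;-0.5 0.2 0 0 0 0 -1"

```text
time: 16.4
ee_pos: [0.6012, -0.2908, 0.3635]
tcp_rot: [-180.0, 0.0, 93.1]
wrist_force: [0.2, -0.2, -0.9]
opening: 0.0292
grasp_force: 59.4
```

Request:
carry_out:
  targets: "0 0 0.2 0 0 0 -1;0 0 0.1 0 0 0 -1;0 0 0 0 0 0 -1;0 0 0 0 0 0 -1;0 0 0 0 0 0 -1;0 0 0 0 0 0 -1;0 0 0 0 0 0 -1;0 0 0 0 0 0 -1"

```text
time: 17.07
ee_pos: [0.6012, -0.2872, 0.3524]
tcp_rot: [180.0, 0.0, 93.3]
wrist_force: [-0.2, -0.4, -0.8]
opening: 0.0288
grasp_force: 59.7
```

Run:
```python
from h import *
go(*rail(.113),.2446,93.2);print(rpy()[2:])
s=camera("side");cv2.imwrite("pics/side4.png",s[:,:,::-1])
a=crop(s,235,90,340,180,7);cv2.imwrite("pics/m5.png",a[:600])
```

```text
turn z units 0.03 then shift units [-0.14 -0.02  2.7 ] now [ 0.6012 -0.2872  0.3524] [180.    0.   93.3]
(array([-0.20341978, -0.38859993, -0.75853195]), 0.028753984986914838, 59.67271358706057)
```

View pics/m5.png

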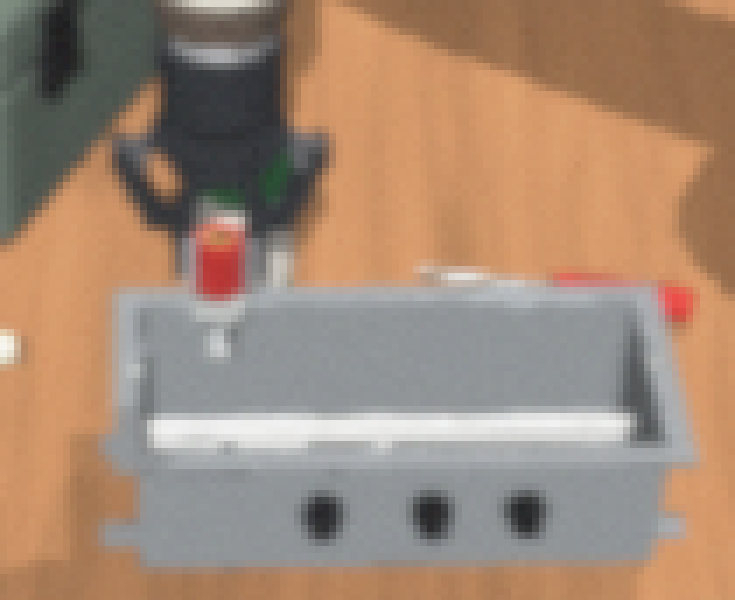

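Request:
carry_out:
  targets: "-0.07 -0.01 0.2 0 0 0 -1;-0.07 -0.01 0.3 0 0 0 -1;0 0 0.4 0 0 0 -1;0 0 0.4 0 0 0 -1;0 0 0.4 0 0 0 -1;0 0 0.35 0 0 0 -1;0 0 0.2 0 0 0 -1;0 0 0.1 0 0 0 -1"

```text
time: 17.78
ee_pos: [0.6002, -0.2933, 0.2553]
tcp_rot: [-179.8, -0.1, 93.3]
wrist_force: [-0.4, 0.0, -2.6]
opening: 0.0297
grasp_force: 59.7
```

Request:
carry_out:
  targets: "0 0 0.05 0 0 0 -1;0 0 0.05 0 0 0 -1;0 0 0.05 0 0 0 -1;0 0 0.05 0 0 0 -1;0 0 0.03 0 0 0 -1;0 0 0 0 0 0 -1;0 0 0 0 0 0 -1;0 0 0 0 0 0 -1"

```text
time: 18.45
ee_pos: [0.6008, -0.2932, 0.2489]
tcp_rot: [180.0, 0.0, 93.3]
wrist_force: [0.4, 1.4, -1.1]
opening: 0.0288
grasp_force: 59.7
```

Request:
carry_out:
  targets: "0 0 0.05 0 0 0 -1;0 0 0.04 0 0 0 -1;0 0 0.03 0 0 0 -1;0 0 0.03 0 0 0 -1;0 0 0.02 0 0 0 -1;0 0 0 0 0 0 -1;0 0 0 0 0 0 -1;0 0 0 0 0 0 -1"

```text
time: 19.12
ee_pos: [0.6007, -0.2933, 0.242]
tcp_rot: [180.0, 0.0, 93.3]
wrist_force: [-0.6, 0.0, -1.3]
opening: 0.0292
grasp_force: 59.7
```

Request:
carry_out:
  targets: "0 0 0.05 0 0 0 -1;0 0 0.05 0 0 0 -1;0 0 0.05 0 0 0 -1;0 0 0.05 0 0 0 -1;0 0 0.05 0 0 0 -1;0 0 0.03 0 0 0 -1;0 0 0 0 0 0 -1;0 0 0 0 0 0 -1"

```text
time: 19.78
ee_pos: [0.6007, -0.2932, 0.231]
tcp_rot: [180.0, 0.0, 93.3]
wrist_force: [-1.6, 0.5, 3.5]
opening: 0.029
grasp_force: 60.3
```

Foot contact came at the predicted height with almost no side force, so the nut is in the slot. Press to 6 mm below and turn.

Request:
carry_out:
  targets: "0 0 0.05 0 0 0 -1;0 0 0.05 0 0 0 -1;0 0 0.05 0 0 0 -1;0 0 0.03 0 0 0 -1;0 0 0.02 0 0 0 -1;0 0 0 0 0 0 -1;0 0 0 0 0 0 -1;0 0 0 0 0 0 -1"

```text
time: 20.45
ee_pos: [0.6007, -0.2933, 0.2235]
tcp_rot: [180.0, 0.0, 93.3]
wrist_force: [-4.1, 1.2, 8.3]
opening: 0.0289
grasp_force: 60.9
```

Request:
carry_out:
  targets: "0 0 0 0 0 -0.98 -1;0 0 0 0 0 -0.98 -1;0 0 0 0 0 -0.98 -1;0 0 0 0 0 -0.98 -1;0 0 0 0 0 -0.98 -1;0 0 0 0 0 -0.98 -1;0 0 0 0 0 -0.98 -1;0 0 0 0 0 -0.98 -1"

```text
time: 21.12
ee_pos: [0.601, -0.2936, 0.2239]
tcp_rot: [180.0, 0.1, 138.5]
wrist_force: [-0.6, -0.9, 7.9]
opening: 0.0292
grasp_force: 68.2
```

Request:
carry_out:
  targets: "0 0 0 0 0 -0.98 -1;0 0 0 0 0 -0.98 -1;0 0 0 0 0 -0.98 -1;0 0 0 0 0 -0.98 -1;0 0 0 0 0 -0.98 -1;0 0 0 0 0 -0.98 -1;0 0 0 0 0 -0.98 -1;0 0 0 0 0 -0.98 -1"

```text
time: 21.78
ee_pos: [0.6013, -0.2937, 0.2241]
tcp_rot: [-179.9, 0.2, -176.6]
wrist_force: [0.9, -1.4, 7.8]
opening: 0.0291
grasp_force: 68.1
```

Request:
carry_out:
  targets: "0 0 0 0 0 0 -1;0 0 0 0 0 0 -1;0 0 0 0 0 0 -1;0 0 0 0 0 0 -1;0 0 0 0 0 0 -1;0 0 0 0 0 0 -1;0 0 0 0 0 0 -1;0 0 0 0 0 0 -1"

```text
time: 22.45
ee_pos: [0.6013, -0.2937, 0.2241]
tcp_rot: [-179.9, 0.2, -176.8]
wrist_force: [0.5, -0.7, 7.9]
opening: 0.0289
grasp_force: 68.1
```

Request:
carry_out:
  targets: "0 0 -0.03 0 0 0 -1;0 0 -0.03 0 0 0 -1;0 0 -0.03 0 0 0 -1;0 0 -0.03 0 0 0 -1;0 0 -0.02 0 0 0 -1;0 0 0 0 0 0 -1;0 0 0 0 0 0 -1;0 0 0 0 0 0 -1"

```text
time: 23.12
ee_pos: [0.6012, -0.2937, 0.229]
tcp_rot: [-179.9, 0.1, -176.8]
wrist_force: [2.2, -2.2, 5.3]
opening: 0.029
grasp_force: 67.6
```

Request:
carry_out:
  targets: "0 0 0 0 0 0 0.3;0 0 0 0 0 0 0.3;0 0 0 0 0 0 0.3;0 0 0 0 0 0 0.3;0 0 0 0 0 0 0.3;0 0 0 0 0 0 0.3;0 0 0 0 0 0 0.3;0 0 0 0 0 0 0.3"

```text
time: 23.78
ee_pos: [0.6007, -0.2932, 0.2282]
tcp_rot: [180.0, -0.0, -176.8]
wrist_force: [-0.0, 0.3, -0.3]
opening: 0.0552
grasp_force: 0.0
```

Request:
carry_out:
  targets: "0 0 -0.2 0 0 0 0.3;0 0 -0.4 0 0 0 0.3;0 0 -0.5 0 0 0 0.3;0 0 -0.6 0 0 0 0.3;0 0 -0.6 0 0 0 0.3;0 0 -0.5 0 0 0 0.3;0 0 -0.4 0 0 0 0.3;0 0 0 0 0 0 0.3"

```text
time: 24.45
ee_pos: [0.6008, -0.2933, 0.3612]
tcp_rot: [-179.8, 0.3, -176.8]
wrist_force: [0.6, 0.1, 0.5]
opening: 0.0555
grasp_force: 0.0
```

Run:
```python
from h import *
t=camera("top");s=camera("side");cv2.imwrite("pics/side5.png",s[:,:,::-1]);cv2.imwrite("pics/top5.png",t[:,:,::-1])
r=red(s);k=np.zeros_like(r);k[125:165,250:330]=r[125:165,250:330];ys,xs=np.nonzero(k);print(len(xs),xs.min() if len(xs) else 0,xs.max() if len(xs) else 0,ys.min() if len(ys) else 0,ys.max() if len(ys) else 0)
p=np.r_[rail(.113),.087];print(proj("side",p),proj("top",p));go(.5201,.2233,.36,184)
```

```text
28 263 268 145 152
[[266.41705581 144.73181331]] [[328.45564534 190.36840848]]
turn z units -0.15 then shift units [ 1.11 13.02 -0.08] now [ 0.6008 -0.2933  0.3569] [-1.800e+02  1.000e-01 -1.768e+02]
```

First stand-off caught, seen in place at the predicted pixel. On to T1.

Request:
carry_out:
  targets: "0 0.4 0 0 0 -0.15 0.5;0.07 0.8 0 0 0 0 0.5;0.08 0.9 0 0 0 0 0.5;0.08 0.9 0 0 0 0 0.5;0.08 0.9 0 0 0 0 0.5;0.08 0.9 0 0 0 0 0.5;0.08 0.9 0 0 0 0 0.5;0.08 0.9 0 0 0 0 0.5"

```text
time: 25.22
ee_pos: [0.5596, -0.0298, 0.3548]
tcp_rot: [180.0, -0.1, -176.0]
wrist_force: [0.8, -0.5, 0.4]
opening: 0.0644
grasp_force: 0.0
```

Request:
carry_out:
  targets: "0.08 0.9 0 0 0 0 0.5;0.08 0.9 0 0 0 0 0.5;0.08 0.9 0 0 0 0 0.5;0.08 0.9 0 0 0 0 0.5;0.08 0.9 0 0 0 0 0.5;0.08 0.9 0 0 0 0 0.5;0.08 0.7 0 0 0 0 0.5;0.08 0.32 0 0 0 0 0.5"

```text
time: 25.88
ee_pos: [0.516, 0.2258, 0.3546]
tcp_rot: [-180.0, -0.1, -175.8]
wrist_force: [0.9, -0.5, -0.6]
opening: 0.0641
grasp_force: 0.0
```

Request:
carry_out:
  targets: "0 0 0.3 0 0 0 0.5;0 0 0.5 0 0 0 0.5;0 0 0.4 0 0 0 0.5;0 0 0.2 0 0 0 0.5;0 0 0 0 0 0 0.5;0 0 0 0 0 0 0.5;0 0 0 0 0 0 0.5;0 0 0 0 0 0 0.5"

```text
time: 26.55
ee_pos: [0.5172, 0.2227, 0.3013]
tcp_rot: [180.0, 0.1, -176.0]
wrist_force: [1.0, 0.4, 0.1]
opening: 0.064
grasp_force: 0.0
```

Run:
```python
from h import *
go(.5201,.2233,.240,184)
```

```text
turn z units -0.0 then shift units [-0.07  0.01  1.53] now [0.5172 0.2227 0.3013] [ 1.80e+02  1.00e-01 -1.76e+02]
```

Request:
carry_out:
  targets: "-0.04 0.01 0.3 0 0 0 0.5;-0.03 0 0.3 0 0 0 0.5;0 0 0.3 0 0 0 0.5;0 0 0.3 0 0 0 0.5;0 0 0.2 0 0 0 0.5;0 0 0.13 0 0 0 0.5;0 0 0 0 0 0 0.5;0 0 0 0 0 0 0.5"

```text
time: 27.22
ee_pos: [0.5197, 0.2236, 0.2389]
tcp_rot: [-180.0, -0.0, -176.0]
wrist_force: [-1.0, -0.3, -0.5]
opening: 0.064
grasp_force: 0.0
```

Request:
carry_out:
  targets: "0 0 0 0 0 0 -1;0 0 0 0 0 0 -1;0 0 0 0 0 0 -1;0 0 0 0 0 0 -1;0 0 0 0 0 0 -1;0 0 0 0 0 0 -1;0 0 0 0 0 0 -1;0 0 0 0 0 0 -1"

```text
time: 27.88
ee_pos: [0.5199, 0.2236, 0.2399]
tcp_rot: [180.0, 0.1, -176.0]
wrist_force: [-0.8, -0.3, 5.1]
opening: 0.0295
grasp_force: 59.4
```

Request:
carry_out:
  targets: "0 0 -0.2 0 0 0 -1;0 0 -0.3 0 0 0 -1;0 0 -0.4 0 0 0 -1;0 0 -0.5 0 0 0 -1;0 0 -0.5 0 0 0 -1;0 0 -0.5 0 0 0 -1;0 0 -0.4 0 0 0 -1;0 0 -0.3 0 0 0 -1"

```text
time: 28.55
ee_pos: [0.5196, 0.2235, 0.3658]
tcp_rot: [180.0, 0.1, -176.0]
wrist_force: [-0.3, 0.3, -1.4]
opening: 0.0291
grasp_force: 59.4
```

Request:
carry_out:
  targets: "0 0 0 0 0 0.98 -1;0 0 0 0 0 0.99 -1;0 0 0 0 0 0.99 -1;0 0 0 0 0 0.99 -1;0 0 0 0 0 0.99 -1;0 0 0 0 0 0.99 -1;0 0 0 0 0 0.99 -1;0 0 0 0 0 0.99 -1"

```text
time: 29.22
ee_pos: [0.5196, 0.2235, 0.364]
tcp_rot: [180.0, 0.0, 138.4]
wrist_force: [0.5, 0.1, -1.0]
opening: 0.0292
grasp_force: 59.4
```

Request:
carry_out:
  targets: "0 0 0 0 0 0.99 -1;0 0 0 0 0 0.99 -1;0 0 0 0 0 0.99 -1;0 0 0 0 0 0.99 -1;0 0 0 0 0 0.99 -1;0 0 0 0 0 0.99 -1;0 0 0 0 0 0.99 -1;0 0 0 0 0 0.99 -1"

```text
time: 29.88
ee_pos: [0.5196, 0.2235, 0.364]
tcp_rot: [180.0, -0.0, 93.0]
wrist_force: [-0.3, -0.0, -1.4]
opening: 0.029
grasp_force: 59.4
```

Run:
```python
from h import *
go(*rail(.038),.353,93.2)
```

```text
turn z units -0.03 then shift units [-13.    -0.57   0.27] now [0.5196 0.2235 0.364 ] [180.  -0.  93.]
```

Request:
carry_out:
  targets: "-0.4 0 0 0 0 0 -1;-0.8 -0.03 0 0 0 0 -1;-0.9 -0.04 0 0 0 0 -1;-0.9 -0.04 0 0 0 0 -1;-0.9 -0.04 0 0 0 0 -1;-0.9 -0.04 0 0 0 0 -1;-0.9 -0.04 0 0 0 0 -1;-0.9 -0.04 0 0 0 0 -1"

```text
time: 30.55
ee_pos: [0.5238, -0.0423, 0.3642]
tcp_rot: [180.0, 0.0, 93.3]
wrist_force: [1.5, -0.1, -0.4]
opening: 0.0291
grasp_force: 59.4
```

Request:
carry_out:
  targets: "-0.9 -0.04 0 0 0 0 -1;-0.9 -0.04 0 0 0 0 -1;-0.9 -0.04 0 0 0 0 -1;-0.9 -0.04 0 0 0 0 -1;-0.9 -0.04 0 0 0 0 -1;-0.9 -0.04 0 0 0 0 -1;-0.7 -0.04 0 0 0 0 -1;-0.3 -0.02 0 0 0 0 -1"

```text
time: 31.22
ee_pos: [0.5265, -0.3002, 0.3634]
tcp_rot: [-180.0, 0.0, 93.2]
wrist_force: [-0.8, 0.0, -1.6]
opening: 0.0294
grasp_force: 59.4
```

Request:
carry_out:
  targets: "0 0 0.2 0 0 0 -1;0 0 0.1 0 0 0 -1;0 0 0 0 0 0 -1;0 0 0 0 0 0 -1;0 0 0 0 0 0 -1;0 0 0 0 0 0 -1;0 0 0 0 0 0 -1;0 0 0 0 0 0 -1"

```text
time: 31.88
ee_pos: [0.5272, -0.2965, 0.3514]
tcp_rot: [180.0, 0.0, 93.4]
wrist_force: [-0.2, 0.6, -2.4]
opening: 0.0298
grasp_force: 59.4
```

Run:
```python
from h import *
go(*rail(.038),.250,93.2)
```

```text
turn z units 0.03 then shift units [-0.01 -0.03  2.53] now [ 0.5272 -0.2965  0.3514] [180.    0.   93.4]
```

Request:
carry_out:
  targets: "-0.015 0 0.2 0 0 0.03 -1;0 0 0.3 0 0 0 -1;0 0 0.4 0 0 0 -1;0 0 0.4 0 0 0 -1;0 0 0.4 0 0 0 -1;0 0 0.35 0 0 0 -1;0 0 0.2 0 0 0 -1;0 0 0.1 0 0 0 -1"

```text
time: 32.55
ee_pos: [0.5267, -0.2974, 0.2561]
tcp_rot: [-180.0, -0.0, 93.1]
wrist_force: [-4.6, 1.6, 12.6]
opening: 0.0291
grasp_force: 61.2
```

Request:
carry_out:
  targets: "0 0 0.08 0 0 0 -1;0 0 0.06 0 0 0 -1;0 0 0.06 0 0 0 -1;0 0 0.05 0 0 0 -1;0 0 0.05 0 0 0 -1;0 0 0.05 0 0 0 -1;0 0 0 0 0 0 -1;0 0 0 0 0 0 -1"

```text
time: 33.22
ee_pos: [0.5268, -0.2974, 0.2437]
tcp_rot: [-180.0, 0.0, 93.1]
wrist_force: [-4.5, 1.7, 8.9]
opening: 0.0293
grasp_force: 62.4
```

Force came too early. I'll look before pressing further.

Run:
```python
from h import *
s=camera("side");t=camera("top");cv2.imwrite("pics/side6.png",s[:,:,::-1]);cv2.imwrite("pics/top6.png",t[:,:,::-1])
print(rpy()[2:])
a=crop(s,240,85,340,170,7);cv2.imwrite("pics/m6.png",a)
```

```text
(array([-4.67220756,  1.74300471,  9.16157182]), 0.02904631803869544, 62.392408177256584)
```

View pics/m6.png

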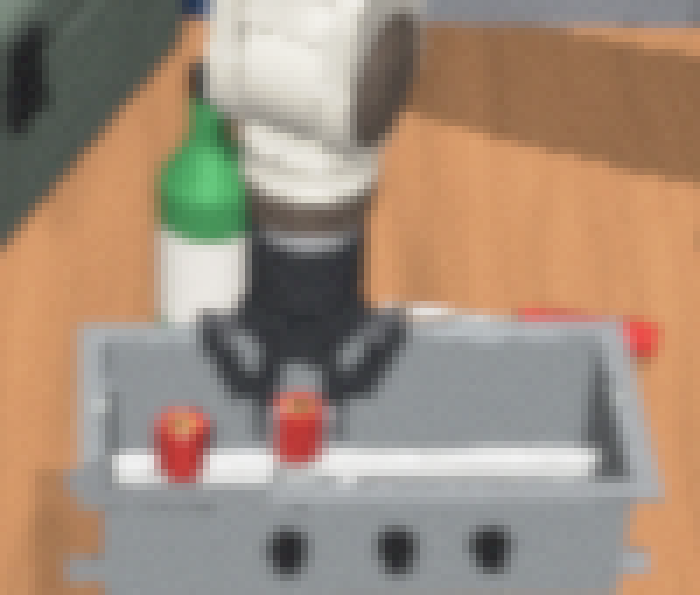

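The held stand-off has not slipped: its top sits 18 crop px above the fitted one, as expected. A spring foot first caught on the lip fits the forces, so it is probably off-centre along the pads. I'll compare the two in the image.

Run:
```python
from box import *
def brass(n,im,x0,y0,x1,y1):
    S=sub(n,im,x0,y0,x1,y1);h=cv2.cvtColor(S,cv2.COLOR_RGB2HSV)
    m=((h[...,0]>=9)&(h[...,0]<28)&(h[...,1]>70)&(h[...,1]<215)).astype(np.uint8)
    r=(((h[...,0]<7)|(h[...,0]>173))&(h[...,1]>130)).astype(np.uint8)
    def big(m):
        N,_,st,ce=cv2.connectedComponentsWithStats(m);i=1+np.argmax(st[1:,4]);return uv(ce[i],x0,y0).round(2),(uv(st[i,:2],x0,y0)).round(1),(st[i,2:4]/8).round(1)
    return big(m),big(r)
s=cv2.imread("pics/side6.png")[...,::-1]; s5=cv2.imread("pics/side5.png")[...,::-1];t5=cv2.imread("pics/top5.png")[...,::-1]
print("fitted",brass("side",s,260,140,273,156),"exp",proj("side",np.r_[.6010,-.2930,.089]))
print("held",brass("side",s,276,137,288,153),"exp",proj("side",np.r_[.5268,-.2974,.1038]))
print("top fitted",brass("top",t5,320,180,337,200),"exp",proj("top",np.r_[.6010,-.2930,.089]),plane("top",brass("top",t5,320,180,337,200)[1][0],.084))
```

```text
fitted ((array([265.62, 145.13]), array([264.1, 143.8]), array([3.2, 2.8])), (array([265.52, 148.61]), array([262.3, 143.7]), array([6.8, 9.2]))) exp [[266.35879881 144.36980739]]
held ((array([282.23, 142.56]), array([280.7, 141.7]), array([3.2, 1.9])), (array([282.33, 146.54]), array([279.6, 142.1]), array([5.6, 8.1]))) exp [[282.82604387 141.51530446]]Traceback (most recent call last):
  File "<stdin>", line 12, in <module>
  File "<stdin>", line 8, in brass
  File "<stdin>", line 7, in big
    return _wrapfunc(a, 'argmax', axis=axis, out=out, **kwds)
    return bound(*args, **kwds)
ValueError: attempt to get argmax of an empty sequence
```

Run:
```python
from h import *
o=monitor.get_obs();F=o["wrist_force"];T=o["torque"];print(F,T)
rz=.044-o["ee_pos"][2];Fz=F[2]+1.4
print("dy",(T[0]+rz*F[1])/Fz,"dx",-(T[1]-rz*F[0])/Fz)
```

```text
[-4.67220756  1.74300471  9.16157182] [0.4477537  1.05925202 0.03833311]
dy 0.009426965298545356 dx -0.011921683735442177
```

The torque puts the contact at the +y lip (9 mm), and the image leans the same way. So lift, shift 2.5 mm toward -y and retry in stages.

Request:
carry_out:
  targets: "0 0 -0.2 0 0 0 -1;0 0 -0.3 0 0 0 -1;0 0 -0.3 0 0 0 -1;0 0 -0.1 0 0 0 -1;-0.06 0 0 0 0 0 -1;0 0 0 0 0 0 -1;0 0 0 0 0 0 -1;0 0 0 0 0 0 -1"

```text
time: 33.98
ee_pos: [0.5274, -0.3, 0.2799]
tcp_rot: [179.9, 0.0, 93.1]
wrist_force: [-0.2, -0.4, -1.6]
opening: 0.0285
grasp_force: 76.6
```

Request:
carry_out:
  targets: "0 0 0.1 0 0 0 -1;0 0 0.1 0 0 0 -1;0 0 0.1 0 0 0 -1;0 0 0.1 0 0 0 -1;0 0 0.1 0 0 0 -1;0 0 0 0 0 0 -1;0 0 0 0 0 0 -1;0 0 0 0 0 0 -1"

```text
time: 34.65
ee_pos: [0.5273, -0.2999, 0.2592]
tcp_rot: [180.0, 0.0, 93.1]
wrist_force: [-0.1, 0.7, -1.4]
opening: 0.0287
grasp_force: 76.6
```

Request:
carry_out:
  targets: "0 0 0.08 0 0 0 -1;0 0 0.08 0 0 0 -1;0 0 0.07 0 0 0 -1;0 0 0.06 0 0 0 -1;0 0 0.06 0 0 0 -1;0 0 0 0 0 0 -1;0 0 0 0 0 0 -1;0 0 0 0 0 0 -1"

```text
time: 35.32
ee_pos: [0.5273, -0.2999, 0.2452]
tcp_rot: [180.0, 0.0, 93.1]
wrist_force: [-0.4, 0.0, -1.1]
opening: 0.0288
grasp_force: 76.6
```

Request:
carry_out:
  targets: "0 0 0.03 0 0 0 -1;0 0 0.03 0 0 0 -1;0 0 0.03 0 0 0 -1;0 0 0.03 0 0 0 -1;0 0 0.03 0 0 0 -1;0 0 0 0 0 0 -1;0 0 0 0 0 0 -1;0 0 0 0 0 0 -1"

```text
time: 35.98
ee_pos: [0.5273, -0.2999, 0.2391]
tcp_rot: [-180.0, 0.0, 93.2]
wrist_force: [-0.3, 0.6, -0.9]
opening: 0.029
grasp_force: 76.6
```

Request:
carry_out:
  targets: "0 0 0.05 0 0 0 -1;0 0 0.05 0 0 0 -1;0 0 0.05 0 0 0 -1;0 0 0.05 0 0 0 -1;0 0 0.03 0 0 0 -1;0 0 0 0 0 0 -1;0 0 0 0 0 0 -1;0 0 0 0 0 0 -1"

```text
time: 36.65
ee_pos: [0.5274, -0.3, 0.2304]
tcp_rot: [180.0, 0.0, 93.1]
wrist_force: [0.9, -0.5, 4.2]
opening: 0.0288
grasp_force: 77.1
```

Foot contact is right again. Pressing, then turning with a 2.5 mm side correction for the offset grip.

Request:
carry_out:
  targets: "0 0 0.05 0 0 0 -1;0 0 0.05 0 0 0 -1;0 0 0.04 0 0 0 -1;0 0 0.03 0 0 0 -1;0 0 0 0 0 0 -1;0 0 0 0 0 0 -1;0 0 0 0 0 0 -1;0 0 0 0 0 0 -1"

```text
time: 37.32
ee_pos: [0.5273, -0.3, 0.2243]
tcp_rot: [179.9, 0.1, 93.1]
wrist_force: [-2.6, -0.1, 8.9]
opening: 0.029
grasp_force: 77.8
```

Request:
carry_out:
  targets: "0 0 0 0 0 -0.98 -1;0 0 0 0 0 -0.98 -1;0.003 0 0 0 0 -0.98 -1;0.003 0.002 0 0 0 -0.98 -1;0.003 0.002 0 0 0 -0.98 -1;0.003 0.002 0 0 0 -0.98 -1;0.003 0.003 0 0 0 -0.98 -1;0.003 0.003 0 0 0 -0.98 -1"

```text
time: 37.98
ee_pos: [0.5278, -0.2993, 0.2246]
tcp_rot: [180.0, 0.2, 138.3]
wrist_force: [0.2, -0.2, 8.8]
opening: 0.0292
grasp_force: 77.8
```

Request:
carry_out:
  targets: "0.003 0.004 0 0 0 -0.98 -1;0.003 0.005 0 0 0 -0.98 -1;0.003 0.005 0 0 0 -0.98 -1;0.002 0.006 0 0 0 -0.98 -1;0.002 0.006 0 0 0 -0.98 -1;0 0.006 0 0 0 -0.98 -1;0 0.006 0 0 0 -0.98 -1;0 0.006 0 0 0 -0.98 -1"

```text
time: 38.65
ee_pos: [0.5281, -0.2976, 0.2248]
tcp_rot: [-179.9, 0.2, -176.7]
wrist_force: [0.6, -0.7, 9.1]
opening: 0.0287
grasp_force: 77.9
```

Request:
carry_out:
  targets: "0 0 0 0 0 0 -1;0 0 0 0 0 0 -1;0 0 0 0 0 0 -1;0 0 0 0 0 0 -1;0 0 0 0 0 0 -1;0 0 0 0 0 0 -1;0 0 0 0 0 0 -1;0 0 0 0 0 0 -1"

```text
time: 39.32
ee_pos: [0.5281, -0.2977, 0.2248]
tcp_rot: [-179.9, 0.2, -177.0]
wrist_force: [2.4, -1.9, 8.6]
opening: 0.0287
grasp_force: 77.8
```

Turned with little side force. Now let it up, release and rise.

Request:
carry_out:
  targets: "0 0 -0.03 0 0 0 -1;0 0 -0.03 0 0 0 -1;0 0 -0.03 0 0 0 -1;0 0 -0.03 0 0 0 -1;0 0 -0.02 0 0 0 -1;0 0 0 0 0 0 -1;0 0 0 0 0 0 -1;0 0 0 0 0 0 -1"

```text
time: 39.98
ee_pos: [0.528, -0.2977, 0.2299]
tcp_rot: [-179.9, 0.1, -177.0]
wrist_force: [2.3, -3.5, 6.5]
opening: 0.029
grasp_force: 77.3
```

Request:
carry_out:
  targets: "0 0 0 0 0 0 0.3;0 0 0 0 0 0 0.3;0 0 0 0 0 0 0.3;0 0 0 0 0 0 0.3;0 0 0 0 0 0 0.3;0 0 0 0 0 0 0.3;0 0 0 0 0 0 0.3;0 0 0 0 0 0 0.3"

```text
time: 40.65
ee_pos: [0.5275, -0.2971, 0.2286]
tcp_rot: [180.0, -0.0, -177.0]
wrist_force: [0.7, 0.2, 0.1]
opening: 0.0559
grasp_force: 0.0
```

Request:
carry_out:
  targets: "0 0 -0.2 0 0 0 0.3;0 0 -0.4 0 0 0 0.3;0 0 -0.5 0 0 0 0.3;0 0 -0.6 0 0 0 0.3;0 0 -0.6 0 0 0 0.3;0 0 -0.5 0 0 0 0.3;0 0 -0.4 0 0 0 0.3;0 0 0 0 0 0 0.3"

```text
time: 41.32
ee_pos: [0.5277, -0.2972, 0.3613]
tcp_rot: [-179.8, 0.3, -177.0]
wrist_force: [1.3, -0.9, 0.3]
opening: 0.0555
grasp_force: 0.0
```

Run:
```python
from box import *
s=camera("side");cv2.imwrite("pics/side7.png",s[:,:,::-1])
for x0,x1 in((258,273),(276,290)):
    h=red(sub("side",s,x0,138,x1,158));N,_,st,ce=cv2.connectedComponentsWithStats(h);i=1+np.argmax(st[1:,4]);print(uv(ce[i],x0,138),uv(st[i,:2],x0,138),st[i,2:4]/8)
for i,(x,y,s) in {0:(.5327,.3064,109),2:(.4497,.319,118)}.items(): print(i);go(x+.003,y,.36,s)
```

```text
[265.48597645 148.96353878] [262.6875 144.5625] [6.    8.125]
[281.92173972 148.79423701] [279.3125 144.5625] [5.875 7.875]
0
turn z units 12.91 then shift units [14.2   5.1  -0.02] now [ 0.5277 -0.2972  0.359 ] [-179.9    0.2 -177. ]
2
turn z units 11.34 then shift units [14.48  5.58 -0.02] now [ 0.5277 -0.2972  0.359 ] [-179.9    0.2 -177. ]
```

Request:
carry_out:
  targets: "0 0 0 0 0 0.9 0.5;0 0 0 0 0 0.9 0.5;0 0 0 0 0 0.9 0.5;0 0 0 0 0 0.9 0.5;0 0 0 0 0 0.9 0.5;0 0 0 0 0 0.9 0.5;0 0 0 0 0 0.9 0.5;0 0 0 0 0 0.9 0.5"

```text
time: 42.03
ee_pos: [0.5274, -0.2971, 0.3554]
tcp_rot: [-180.0, -0.1, 141.5]
wrist_force: [0.4, -0.8, -0.3]
opening: 0.0639
grasp_force: 0.0
```

Request:
carry_out:
  targets: "0 0 0 0 0 0.9 0.5;0 0 0 0 0 0.9 0.5;0 0 0 0 0 0.9 0.5;0 0 0 0 0 0.9 0.5;0 0 0 0 0 0.54 0.5;0 0 0 0 0 0 0.5;0 0 0 0 0 0 0.5;0 0 0 0 0 0 0.5"

```text
time: 42.7
ee_pos: [0.5274, -0.2971, 0.3561]
tcp_rot: [-180.0, -0.0, 118.1]
wrist_force: [-0.7, -0.3, -0.1]
opening: 0.0643
grasp_force: 0.0
```

Run:
```python
from h import *
go(.4472,.319,.36,118)
```

```text
turn z units 0.02 then shift units [14.54  5.46 -0.1 ] now [ 0.5274 -0.2971  0.3561] [-180.    -0.   118.1]
```

Request:
carry_out:
  targets: "0.4 0.15 0 0 0 0 0.5;0.8 0.3 0 0 0 0 0.5;0.8 0.3 0 0 0 0 0.5;0.8 0.3 0 0 0 0 0.5;0.8 0.3 0 0 0 0 0.5;0.8 0.3 0 0 0 0 0.5;0.8 0.3 0 0 0 0 0.5;0.8 0.3 0 0 0 0 0.5"

```text
time: 43.37
ee_pos: [0.4936, -0.0415, 0.3566]
tcp_rot: [180.0, 0.0, 118.1]
wrist_force: [0.9, 0.2, -0.9]
opening: 0.064
grasp_force: 0.0
```

Request:
carry_out:
  targets: "0.85 0.32 0 0 0 0 0.5;0.85 0.32 0 0 0 0 0.5;0.85 0.32 0 0 0 0 0.5;0.85 0.32 0 0 0 0 0.5;0.85 0.32 0 0 0 0 0.5;0.85 0.32 0 0 0 0 0.5;0.85 0.32 0 0 0 0 0.5;0.85 0.32 0 0 0 0 0.5"

```text
time: 44.03
ee_pos: [0.4561, 0.247, 0.3567]
tcp_rot: [180.0, 0.0, 118.1]
wrist_force: [1.7, 0.7, 0.8]
opening: 0.064
grasp_force: 0.0
```

Request:
carry_out:
  targets: "0.8 0.3 0 0 0 0 0.5;0.6 0.22 0 0 0 0 0.5;0.34 0.13 0 0 0 0 0.5;0 0 0.3 0 0 0 0.5;0 0 0.5 0 0 0 0.5;0 0 0.4 0 0 0 0.5;0 0 0.2 0 0 0 0.5;0 0 0 0 0 0 0.5"

```text
time: 44.7
ee_pos: [0.4469, 0.3176, 0.2983]
tcp_rot: [-179.8, 0.0, 118.0]
wrist_force: [-0.6, 0.4, -0.7]
opening: 0.064
grasp_force: 0.0
```

Request:
carry_out:
  targets: "0 0 0 0 0 0 0.5;0 0 0 0 0 0 0.5;0 0 0 0 0 0 0.5;0 0 0 0 0 0 0.5;0 0 0 0 0 0 0.5;0 0 0 0 0 0 0.5;0 0 0 0 0 0 0.5;0 0 0 0 0 0 0.5"

```text
time: 45.37
ee_pos: [0.4471, 0.3189, 0.3008]
tcp_rot: [180.0, 0.0, 118.0]
wrist_force: [0.1, 0.2, -0.1]
opening: 0.0642
grasp_force: 0.0
```

Run:
```python
from h import *
go(.4472,.319,.24,118)
```

```text
turn z units 0.0 then shift units [0.   0.   1.52] now [0.4471 0.3189 0.3008] [180.   0. 118.]
```

Request:
carry_out:
  targets: "0 0 0.3 0 0 0 0.5;0 0 0.3 0 0 0 0.5;0 0 0.3 0 0 0 0.5;0 0 0.3 0 0 0 0.5;0 0 0.2 0 0 0 0.5;0 0 0.12 0 0 0 0.5;0 0 0 0 0 0 0.5;0 0 0 0 0 0 0.5"

```text
time: 46.03
ee_pos: [0.4471, 0.3189, 0.2398]
tcp_rot: [-180.0, 0.0, 118.0]
wrist_force: [0.3, 0.2, 0.4]
opening: 0.0641
grasp_force: 0.0
```

Request:
carry_out:
  targets: "0 0 0 0 0 0 -1;0 0 0 0 0 0 -1;0 0 0 0 0 0 -1;0 0 0 0 0 0 -1;0 0 0 0 0 0 -1;0 0 0 0 0 0 -1;0 0 0 0 0 0 -1;0 0 0 0 0 0 -1"

```text
time: 46.7
ee_pos: [0.4473, 0.3191, 0.2407]
tcp_rot: [179.9, -0.0, 118.0]
wrist_force: [-1.0, -0.3, 4.9]
opening: 0.0289
grasp_force: 59.8
```

Request:
carry_out:
  targets: "0 0 -0.2 0 0 0 -1;0 0 -0.3 0 0 0 -1;0 0 -0.4 0 0 0 -1;0 0 -0.5 0 0 0 -1;0 0 -0.5 0 0 0 -1;0 0 -0.5 0 0 0 -1;0 0 -0.4 0 0 0 -1;0 0 -0.3 0 0 0 -1"

```text
time: 47.37
ee_pos: [0.447, 0.3188, 0.3665]
tcp_rot: [179.9, -0.0, 118.0]
wrist_force: [-0.1, -0.1, -2.0]
opening: 0.029
grasp_force: 59.4
```

Request:
carry_out:
  targets: "0 0 0 0 0 0.72 -1;0 0 0 0 0 0.72 -1;0 0 0 0 0 0.72 -1;0 0 0 0 0 0.72 -1;0 0 0 0 0 0.72 -1;0 0 0 0 0 0.73 -1;0 0 0 0 0 0 -1;0 0 0 0 0 0 -1"

```text
time: 48.03
ee_pos: [0.447, 0.3189, 0.3645]
tcp_rot: [180.0, -0.0, 93.3]
wrist_force: [0.6, 0.1, -2.2]
opening: 0.029
grasp_force: 59.3
```

Run:
```python
from h import *
go(*rail(-.037),.353,93.2)
```

```text
turn z units 0.02 then shift units [-15.48  -0.77   0.29] now [0.447  0.3189 0.3645] [180.   -0.   93.3]
```

Request:
carry_out:
  targets: "-0.4 -0.02 0 0 0 0 -1;-0.8 -0.04 0 0 0 0 -1;-0.8 -0.04 0 0 0 0 -1;-0.8 -0.04 0 0 0 0 -1;-0.8 -0.04 0 0 0 0 -1;-0.8 -0.04 0 0 0 0 -1;-0.8 -0.04 0 0 0 0 -1;-0.8 -0.04 0 0 0 0 -1"

```text
time: 48.7
ee_pos: [0.4478, 0.0767, 0.3643]
tcp_rot: [180.0, 0.0, 93.3]
wrist_force: [0.9, 0.3, -0.9]
opening: 0.0293
grasp_force: 59.4
```

Request:
carry_out:
  targets: "-0.85 -0.04 0 0 0 0 -1;-0.85 -0.04 0 0 0 0 -1;-0.85 -0.04 0 0 0 0 -1;-0.85 -0.04 0 0 0 0 -1;-0.85 -0.04 0 0 0 0 -1;-0.85 -0.04 0 0 0 0 -1;-0.85 -0.04 0 0 0 0 -1;-0.85 -0.04 0 0 0 0 -1"

```text
time: 49.37
ee_pos: [0.45, -0.1957, 0.3643]
tcp_rot: [180.0, 0.0, 93.3]
wrist_force: [1.4, -0.5, -1.4]
opening: 0.029
grasp_force: 59.4
```

Request:
carry_out:
  targets: "-0.85 -0.04 0 0 0 0 -1;-0.85 -0.04 0 0 0 0 -1;-0.6 -0.04 0 0 0 0 -1;-0.38 -0.03 0 0 0 0 -1;0 0 0.15 0 0 0 -1;0 0 0.15 0 0 0 -1;0 0 0 0 0 0 -1;0 0 0 0 0 0 -1"

```text
time: 50.03
ee_pos: [0.4509, -0.2999, 0.3515]
tcp_rot: [-180.0, -0.0, 93.3]
wrist_force: [0.4, 0.8, -0.9]
opening: 0.0294
grasp_force: 59.4
```

Request:
carry_out:
  targets: "0 0 0 0 0 0 -1;0 0 0 0 0 0 -1;0 0 0 0 0 0 -1;0 0 0 0 0 0 -1;0 0 0 0 0 0 -1;0 0 0 0 0 0 -1;0 0 0 0 0 0 -1;0 0 0 0 0 0 -1"

```text
time: 50.7
ee_pos: [0.451, -0.3011, 0.3519]
tcp_rot: [-180.0, -0.0, 93.2]
wrist_force: [-0.5, -0.2, -1.5]
opening: 0.0295
grasp_force: 59.4
```

Run:
```python
from h import *
go(*rail(-.037),.259,93.2)
```

```text
turn z units 0.0 then shift units [-0.   -0.    2.32] now [ 0.451  -0.3011  0.3519] [-180.    -0.    93.2]
```

Request:
carry_out:
  targets: "0 0 0.2 0 0 0 -1;0 0 0.4 0 0 0 -1;0 0 0.5 0 0 0 -1;0 0 0.45 0 0 0 -1;0 0 0.3 0 0 0 -1;0 0 0.2 0 0 0 -1;0 0 0.1 0 0 0 -1;0 0 0 0 0 0 -1"

```text
time: 51.37
ee_pos: [0.4509, -0.301, 0.2652]
tcp_rot: [-180.0, -0.0, 93.2]
wrist_force: [-0.1, 0.0, -0.8]
opening: 0.0294
grasp_force: 59.4
```

Request:
carry_out:
  targets: "0 0 0.05 0 0 0 -1;0 0 0.05 0 0 0 -1;0 0 0.05 0 0 0 -1;0 0 0 0 0 0 -1;0 0 0 0 0 0 -1;0 0 0 0 0 0 -1;0 0 0 0 0 0 -1;0 0 0 0 0 0 -1"

```text
time: 52.03
ee_pos: [0.451, -0.3011, 0.26]
tcp_rot: [180.0, 0.0, 93.2]
wrist_force: [-0.3, 1.2, -1.7]
opening: 0.0288
grasp_force: 59.4
```

Foot is in the slot. Continue past the nut height in small steps.

Request:
carry_out:
  targets: "0 0 0.08 0 0 0 -1;0 0 0.08 0 0 0 -1;0 0 0.07 0 0 0 -1;0 0 0.06 0 0 0 -1;0 0 0.05 0 0 0 -1;0 0 0 0 0 0 -1;0 0 0 0 0 0 -1;0 0 0 0 0 0 -1"

```text
time: 52.7
ee_pos: [0.451, -0.3011, 0.2464]
tcp_rot: [180.0, 0.0, 93.2]
wrist_force: [-0.0, 1.2, -2.1]
opening: 0.0289
grasp_force: 59.4
```

Request:
carry_out:
  targets: "0 0 0.03 0 0 0 -1;0 0 0.03 0 0 0 -1;0 0 0.03 0 0 0 -1;0 0 0 0 0 0 -1;0 0 0 0 0 0 -1;0 0 0 0 0 0 -1;0 0 0 0 0 0 -1;0 0 0 0 0 0 -1"

```text
time: 53.37
ee_pos: [0.451, -0.301, 0.2427]
tcp_rot: [180.0, 0.0, 93.2]
wrist_force: [-0.5, 0.7, -1.0]
opening: 0.0287
grasp_force: 59.4
```

Request:
carry_out:
  targets: "0 0 0.05 0 0 0 -1;0 0 0.05 0 0 0 -1;0 0 0.05 0 0 0 -1;0 0 0.05 0 0 0 -1;0 0 0.05 0 0 0 -1;0 0 0.03 0 0 0 -1;0 0 0 0 0 0 -1;0 0 0 0 0 0 -1"

```text
time: 54.03
ee_pos: [0.451, -0.301, 0.2318]
tcp_rot: [180.0, 0.0, 93.2]
wrist_force: [-1.3, 0.9, 3.2]
opening: 0.0293
grasp_force: 59.9
```

Request:
carry_out:
  targets: "0 0 0.05 0 0 0 -1;0 0 0.05 0 0 0 -1;0 0 0.05 0 0 0 -1;0 0 0.05 0 0 0 -1;0 0 0.02 0 0 0 -1;0 0 0 0 0 0 -1;0 0 0 0 0 0 -1;0 0 0 0 0 0 -1"

```text
time: 54.7
ee_pos: [0.451, -0.301, 0.2233]
tcp_rot: [180.0, 0.0, 93.2]
wrist_force: [-4.2, 2.2, 8.6]
opening: 0.0291
grasp_force: 60.6
```

Request:
carry_out:
  targets: "0 0 0 0 0 -0.98 -1;0 0 0 0 0 -0.98 -1;0 0 0 0 0 -0.98 -1;0 0 0 0 0 -0.98 -1;0 0 0 0 0 -0.98 -1;0 0 0 0 0 -0.98 -1;0 0 0 0 0 -0.98 -1;0 0 0 0 0 -0.98 -1"

```text
time: 55.37
ee_pos: [0.4513, -0.3014, 0.2237]
tcp_rot: [-180.0, 0.1, 138.4]
wrist_force: [-1.6, -0.9, 9.3]
opening: 0.0292
grasp_force: 60.7
```

Request:
carry_out:
  targets: "0 0 0 0 0 -0.98 -1;0 0 0 0 0 -0.98 -1;0 0 0 0 0 -0.98 -1;0 0 0 0 0 -0.98 -1;0 0 0 0 0 -0.98 -1;0 0 0 0 0 -0.98 -1;0 0 0 0 0 -0.98 -1;0 0 0 0 0 -0.98 -1"

```text
time: 56.03
ee_pos: [0.4517, -0.3017, 0.224]
tcp_rot: [-179.8, 0.2, -176.7]
wrist_force: [0.0, -2.8, 8.7]
opening: 0.0291
grasp_force: 60.6
```

Request:
carry_out:
  targets: "0 0 0 0 0 0 -1;0 0 0 0 0 0 -1;0 0 0 0 0 0 -1;0 0 0 0 0 0 -1;0 0 0 0 0 0 -1;0 0 0 0 0 0 -1;0 0 0 0 0 0 -1;0 0 0 0 0 0 -1"

```text
time: 56.7
ee_pos: [0.4517, -0.3017, 0.224]
tcp_rot: [-179.8, 0.2, -177.0]
wrist_force: [0.4, -1.9, 9.1]
opening: 0.0294
grasp_force: 60.7
```

Request:
carry_out:
  targets: "0 0 -0.03 0 0 0 -1;0 0 -0.03 0 0 0 -1;0 0 -0.03 0 0 0 -1;0 0 -0.03 0 0 0 -1;0 0 -0.02 0 0 0 -1;0 0 0 0 0 0 -1;0 0 0 0 0 0 -1;0 0 0 0 0 0 -1"

```text
time: 57.37
ee_pos: [0.4516, -0.3016, 0.2291]
tcp_rot: [-179.9, 0.1, -177.0]
wrist_force: [2.0, -4.1, 5.9]
opening: 0.029
grasp_force: 60.2
```

Request:
carry_out:
  targets: "0 0 0 0 0 0 0.3;0 0 0 0 0 0 0.3;0 0 0 0 0 0 0.3;0 0 0 0 0 0 0.3;0 0 0 0 0 0 0.3;0 0 0 0 0 0 0.3;0 0 0 0 0 0 0.3;0 0 0 0 0 0 0.3"

```text
time: 58.03
ee_pos: [0.451, -0.301, 0.2282]
tcp_rot: [180.0, -0.0, -177.0]
wrist_force: [0.4, 0.2, 1.1]
opening: 0.0553
grasp_force: 0.0
```

Request:
carry_out:
  targets: "0 0 -0.2 0 0 0 0.3;0 0 -0.4 0 0 0 0.3;0 0 -0.5 0 0 0 0.3;0 0 -0.6 0 0 0 0.3;0 0 -0.6 0 0 0 0.3;0 0 -0.5 0 0 0 0.3;0 0 -0.4 0 0 0 0.3;0 0 0 0 0 0 0.3"

```text
time: 58.7
ee_pos: [0.4512, -0.3012, 0.3606]
tcp_rot: [-179.8, 0.3, -177.0]
wrist_force: [-0.0, -0.8, -0.1]
opening: 0.0559
grasp_force: 0.0
```

Request:
carry_out:
  targets: "0 0 0 0 0 0.92 0.5;0 0 0 0 0 0.92 0.5;0 0 0 0 0 0.92 0.5;0 0 0 0 0 0.92 0.5;0 0 0 0 0 0.92 0.5;0 0 0 0 0 0.92 0.5;0 0 0 0 0 0.92 0.5;0 0 0 0 0 0.92 0.5"

```text
time: 59.37
ee_pos: [0.4509, -0.301, 0.3557]
tcp_rot: [-180.0, -0.0, 140.6]
wrist_force: [-0.2, -0.5, 0.1]
opening: 0.0641
grasp_force: 0.0
```

Request:
carry_out:
  targets: "0 0 0 0 0 0.92 0.5;0 0 0 0 0 0.92 0.5;0 0 0 0 0 0.92 0.5;0 0 0 0 0 0.92 0.5;0 0 0 0 0 0.92 0.5;0 0 0 0 0 0.92 0.5;0 0 0 0 0 0 0.5;0 0 0 0 0 0 0.5"

```text
time: 60.03
ee_pos: [0.4509, -0.301, 0.3559]
tcp_rot: [-180.0, -0.0, 109.4]
wrist_force: [-0.5, -0.3, -0.7]
opening: 0.0641
grasp_force: 0.0
```

Run:
```python
from h import *
go(.5302,.3064,.36,109)
```

```text
turn z units 0.07 then shift units [13.71  6.82 -0.1 ] now [ 0.4509 -0.301   0.3559] [-180.    -0.   109.4]
```

Request:
carry_out:
  targets: "0.4 0.2 0 0 0 0.07 0.5;0.75 0.37 0 0 0 0 0.5;0.75 0.37 0 0 0 0 0.5;0.75 0.37 0 0 0 0 0.5;0.75 0.37 0 0 0 0 0.5;0.75 0.37 0 0 0 0 0.5;0.75 0.37 0 0 0 0 0.5;0.75 0.37 0 0 0 0 0.5"

```text
time: 60.7
ee_pos: [0.4832, -0.0495, 0.3563]
tcp_rot: [180.0, 0.0, 109.0]
wrist_force: [0.5, 0.3, 0.1]
opening: 0.0642
grasp_force: 0.0
```

Request:
carry_out:
  targets: "0.8 0.4 0 0 0 0 0.5;0.8 0.4 0 0 0 0 0.5;0.8 0.4 0 0 0 0 0.5;0.8 0.4 0 0 0 0 0.5;0.8 0.4 0 0 0 0 0.5;0.8 0.4 0 0 0 0 0.5;0.8 0.4 0 0 0 0 0.5;0.8 0.4 0 0 0 0 0.5"

```text
time: 61.37
ee_pos: [0.5217, 0.2344, 0.3562]
tcp_rot: [180.0, 0.0, 109.1]
wrist_force: [1.1, -0.6, 0.5]
opening: 0.0639
grasp_force: 0.0
```

Request:
carry_out:
  targets: "0.8 0.4 0 0 0 0 0.5;0.5 0.25 0 0 0 0 0.5;0.36 0.18 0 0 0 0 0.5;0 0 0.3 0 0 0 0.5;0 0 0.5 0 0 0 0.5;0 0 0.4 0 0 0 0.5;0 0 0.2 0 0 0 0.5;0 0 0 0 0 0 0.5"

```text
time: 62.03
ee_pos: [0.5315, 0.3059, 0.298]
tcp_rot: [-179.8, 0.0, 109.0]
wrist_force: [-0.9, 0.0, 0.3]
opening: 0.0638
grasp_force: 0.0
```

Request:
carry_out:
  targets: "0 0 0 0 0 0 0.5;0 0 0 0 0 0 0.5;0 0 0 0 0 0 0.5;0 0 0 0 0 0 0.5;0 0 0 0 0 0 0.5;0 0 0 0 0 0 0.5;0 0 0 0 0 0 0.5;0 0 0 0 0 0 0.5"

```text
time: 62.7
ee_pos: [0.5319, 0.3061, 0.3004]
tcp_rot: [180.0, -0.0, 108.9]
wrist_force: [-1.1, -0.1, -0.2]
opening: 0.0641
grasp_force: 0.0
```

Run:
```python
from h import *
go(.5302,.3064,.24,109)
```

```text
turn z units -0.03 then shift units [ 0.02 -0.04  1.51] now [0.5319 0.3061 0.3004] [180.   -0.  108.9]
```

Request:
carry_out:
  targets: "0.01 -0.02 0.3 0 0 0 0.5;0.01 -0.02 0.3 0 0 0 0.5;0 0 0.3 0 0 0 0.5;0 0 0.3 0 0 0 0.5;0 0 0.2 0 0 0 0.5;0 0 0.11 0 0 0 0.5;0 0 0 0 0 0 0.5;0 0 0 0 0 0 0.5"

```text
time: 63.37
ee_pos: [0.5301, 0.3063, 0.2398]
tcp_rot: [-180.0, 0.0, 108.8]
wrist_force: [0.4, 0.0, 0.4]
opening: 0.0642
grasp_force: 0.0
```

Request:
carry_out:
  targets: "0 0 0 0 0 0 -1;0 0 0 0 0 0 -1;0 0 0 0 0 0 -1;0 0 0 0 0 0 -1;0 0 0 0 0 0 -1;0 0 0 0 0 0 -1;0 0 0 0 0 0 -1;0 0 0 0 0 0 -1"

```text
time: 64.03
ee_pos: [0.5303, 0.3064, 0.2408]
tcp_rot: [179.9, -0.0, 108.8]
wrist_force: [-0.7, -0.4, 6.2]
opening: 0.029
grasp_force: 59.9
```

Request:
carry_out:
  targets: "0 0 -0.2 0 0 0 -1;0 0 -0.3 0 0 0 -1;0 0 -0.4 0 0 0 -1;0 0 -0.5 0 0 0 -1;0 0 -0.5 0 0 0 -1;0 0 -0.5 0 0 0 -1;0 0 -0.4 0 0 0 -1;0 0 -0.3 0 0 0 -1"

```text
time: 64.7
ee_pos: [0.53, 0.3063, 0.3666]
tcp_rot: [179.9, -0.0, 108.9]
wrist_force: [0.2, 0.2, -1.6]
opening: 0.0294
grasp_force: 59.3
```

Request:
carry_out:
  targets: "0 0 0 0 0 0.46 -1;0 0 0 0 0 0.46 -1;0 0 0 0 0 0.46 -1;0 0 0 0 0 0.46 -1;0 0 0 0 0 0.46 -1;0 0 0 0 0 0.45 -1;0 0 0 0 0 0 -1;0 0 0 0 0 0 -1"

```text
time: 65.37
ee_pos: [0.53, 0.3063, 0.3645]
tcp_rot: [180.0, -0.0, 93.2]
wrist_force: [-0.6, -0.1, -1.4]
opening: 0.0292
grasp_force: 59.3
```

Run:
```python
from h import *
go(*rail(-.112),.353,93.2)
```

```text
turn z units -0.0 then shift units [-15.06  -4.7    0.29] now [0.53   0.3063 0.3645] [180.   -0.   93.2]
```

Request:
carry_out:
  targets: "-0.4 -0.12 0 0 0 0 -1;-0.8 -0.25 0 0 0 0 -1;-0.8 -0.25 0 0 0 0 -1;-0.8 -0.25 0 0 0 0 -1;-0.8 -0.25 0 0 0 0 -1;-0.8 -0.25 0 0 0 0 -1;-0.8 -0.25 0 0 0 0 -1;-0.8 -0.25 0 0 0 0 -1"

```text
time: 66.03
ee_pos: [0.4675, 0.0613, 0.3643]
tcp_rot: [180.0, 0.0, 93.2]
wrist_force: [0.3, -0.1, -1.0]
opening: 0.0294
grasp_force: 59.6
```

Request:
carry_out:
  targets: "-0.82 -0.26 0 0 0 0 -1;-0.82 -0.26 0 0 0 0 -1;-0.82 -0.26 0 0 0 0 -1;-0.82 -0.26 0 0 0 0 -1;-0.82 -0.26 0 0 0 0 -1;-0.82 -0.25 0 0 0 0 -1;-0.82 -0.25 0 0 0 0 -1;-0.82 -0.25 0 0 0 0 -1"

```text
time: 66.7
ee_pos: [0.3997, -0.2053, 0.3645]
tcp_rot: [180.0, 0.0, 93.2]
wrist_force: [1.2, -0.4, -1.1]
opening: 0.0292
grasp_force: 59.6
```

Request:
carry_out:
  targets: "-0.8 -0.25 0 0 0 0 -1;-0.8 -0.25 0 0 0 0 -1;-0.5 -0.16 0 0 0 0 -1;-0.4 -0.12 0 0 0 0 -1;0 0 0.15 0 0 0 -1;0 0 0.15 0 0 0 -1;0 0 0 0 0 0 -1;0 0 0 0 0 0 -1"

```text
time: 67.37
ee_pos: [0.375, -0.3045, 0.3515]
tcp_rot: [-180.0, -0.0, 93.2]
wrist_force: [0.8, -0.1, -1.5]
opening: 0.029
grasp_force: 59.6
```

Request:
carry_out:
  targets: "0 0 0 0 0 0 -1;0 0 0 0 0 0 -1;0 0 0 0 0 0 -1;0 0 0 0 0 0 -1;0 0 0 0 0 0 -1;0 0 0 0 0 0 -1;0 0 0 0 0 0 -1;0 0 0 0 0 0 -1"

```text
time: 68.03
ee_pos: [0.3749, -0.3054, 0.3519]
tcp_rot: [-180.0, -0.0, 93.1]
wrist_force: [-0.8, 0.1, -1.0]
opening: 0.0292
grasp_force: 59.6
```

Run:
```python
from h import *
go(*rail(-.112),.259,93.2)
```

```text
turn z units -0.02 then shift units [-0.    0.03  2.32] now [ 0.3749 -0.3054  0.3519] [-180.    -0.    93.1]
```

Request:
carry_out:
  targets: "0 0 0.2 0 0 0 -1;0 0 0.4 0 0 0 -1;0 0 0.5 0 0 0 -1;0 0 0.45 0 0 0 -1;0 0 0.3 0 0 0 -1;0 0 0.2 0 0 0 -1;0 0 0.1 0 0 0 -1;0 0 0 0 0 0 -1"

```text
time: 68.7
ee_pos: [0.3748, -0.3053, 0.2653]
tcp_rot: [-180.0, -0.0, 93.1]
wrist_force: [-0.2, -0.3, -1.0]
opening: 0.0292
grasp_force: 59.6
```

Request:
carry_out:
  targets: "0 0 0.05 0 0 0 -1;0 0 0.05 0 0 0 -1;0 0 0.05 0 0 0 -1;0 0 0 0 0 0 -1;0 0 0 0 0 0 -1;0 0 0 0 0 0 -1;0 0 0 0 0 0 -1;0 0 0 0 0 0 -1"

```text
time: 69.37
ee_pos: [0.3749, -0.3053, 0.26]
tcp_rot: [180.0, 0.0, 93.1]
wrist_force: [0.1, 0.3, -1.2]
opening: 0.0293
grasp_force: 59.6
```

Request:
carry_out:
  targets: "0 0 0.08 0 0 0 -1;0 0 0.08 0 0 0 -1;0 0 0.07 0 0 0 -1;0 0 0.06 0 0 0 -1;0 0 0.05 0 0 0 -1;0 0 0 0 0 0 -1;0 0 0 0 0 0 -1;0 0 0 0 0 0 -1"

```text
time: 70.03
ee_pos: [0.3749, -0.3053, 0.2464]
tcp_rot: [180.0, 0.0, 93.1]
wrist_force: [-0.5, 0.2, -1.2]
opening: 0.0292
grasp_force: 59.6
```

Request:
carry_out:
  targets: "0 0 0.03 0 0 0 -1;0 0 0.03 0 0 0 -1;0 0 0.03 0 0 0 -1;0 0 0 0 0 0 -1;0 0 0 0 0 0 -1;0 0 0 0 0 0 -1;0 0 0 0 0 0 -1;0 0 0 0 0 0 -1"

```text
time: 70.7
ee_pos: [0.3749, -0.3053, 0.2427]
tcp_rot: [180.0, 0.0, 93.1]
wrist_force: [0.2, -0.3, -0.8]
opening: 0.0288
grasp_force: 59.6
```

Request:
carry_out:
  targets: "0 0 0.05 0 0 0 -1;0 0 0.05 0 0 0 -1;0 0 0.05 0 0 0 -1;0 0 0.05 0 0 0 -1;0 0 0.05 0 0 0 -1;0 0 0.03 0 0 0 -1;0 0 0 0 0 0 -1;0 0 0 0 0 0 -1"

```text
time: 71.37
ee_pos: [0.3749, -0.3053, 0.2317]
tcp_rot: [180.0, 0.0, 93.1]
wrist_force: [-1.3, -0.2, 3.6]
opening: 0.0292
grasp_force: 60.0
```

Request:
carry_out:
  targets: "0 0 0.05 0 0 0 -1;0 0 0.05 0 0 0 -1;0 0 0.05 0 0 0 -1;0 0 0.05 0 0 0 -1;0 0 0.02 0 0 0 -1;0 0 0 0 0 0 -1;0 0 0 0 0 0 -1;0 0 0 0 0 0 -1"

```text
time: 72.03
ee_pos: [0.3749, -0.3054, 0.2233]
tcp_rot: [180.0, 0.0, 93.1]
wrist_force: [-2.5, 2.4, 9.2]
opening: 0.0292
grasp_force: 60.7
```

Request:
carry_out:
  targets: "0 0 0 0 0 -0.98 -1;0 0 0 0 0 -0.98 -1;0 0 0 0 0 -0.98 -1;0 0 0 0 0 -0.98 -1;0 0 0 0 0 -0.98 -1;0 0 0 0 0 -0.98 -1;0 0 0 0 0 -0.98 -1;0 0 0 0 0 -0.98 -1"

```text
time: 72.7
ee_pos: [0.3752, -0.3057, 0.2236]
tcp_rot: [-180.0, 0.1, 138.3]
wrist_force: [-1.5, -0.1, 8.6]
opening: 0.0292
grasp_force: 61.9
```

Request:
carry_out:
  targets: "0 0 0 0 0 -0.98 -1;0 0 0 0 0 -0.98 -1;0 0 0 0 0 -0.98 -1;0 0 0 0 0 -0.98 -1;0 0 0 0 0 -0.98 -1;0 0 0 0 0 -0.98 -1;0 0 0 0 0 -0.98 -1;0 0 0 0 0 -0.98 -1"

```text
time: 73.37
ee_pos: [0.3755, -0.3061, 0.2239]
tcp_rot: [-179.8, 0.1, -176.8]
wrist_force: [1.1, -3.2, 9.2]
opening: 0.0289
grasp_force: 61.9
```

Request:
carry_out:
  targets: "0 0 0 0 0 0 -1;0 0 0 0 0 0 -1;0 0 0 0 0 0 -1;0 0 0 0 0 0 -1;0 0 0 0 0 0 -1;0 0 0 0 0 0 -1;0 0 0 0 0 0 -1;0 0 0 0 0 0 -1"

```text
time: 74.03
ee_pos: [0.3755, -0.306, 0.2239]
tcp_rot: [-179.8, 0.1, -177.1]
wrist_force: [-0.2, -2.1, 10.2]
opening: 0.0292
grasp_force: 61.7
```

Request:
carry_out:
  targets: "0 0 -0.03 0 0 0 -1;0 0 -0.03 0 0 0 -1;0 0 -0.03 0 0 0 -1;0 0 -0.03 0 0 0 -1;0 0 -0.02 0 0 0 -1;0 0 0 0 0 0 -1;0 0 0 0 0 0 -1;0 0 0 0 0 0 -1"

```text
time: 74.7
ee_pos: [0.3755, -0.306, 0.2291]
tcp_rot: [-179.8, 0.1, -177.1]
wrist_force: [1.2, -3.7, 5.2]
opening: 0.0293
grasp_force: 61.2
```

Request:
carry_out:
  targets: "0 0 0 0 0 0 0.3;0 0 0 0 0 0 0.3;0 0 0 0 0 0 0.3;0 0 0 0 0 0 0.3;0 0 0 0 0 0 0.3;0 0 0 0 0 0 0.3;0 0 0 0 0 0 0.3;0 0 0 0 0 0 0.3"

```text
time: 75.37
ee_pos: [0.3749, -0.3053, 0.2282]
tcp_rot: [180.0, -0.0, -177.1]
wrist_force: [-0.3, 0.1, -0.4]
opening: 0.0557
grasp_force: 0.0
```

Request:
carry_out:
  targets: "0 0 -0.2 0 0 0 0.3;0 0 -0.4 0 0 0 0.3;0 0 -0.5 0 0 0 0.3;0 0 -0.6 0 0 0 0.3;0 0 -0.6 0 0 0 0.3;0 0 -0.5 0 0 0 0.3;0 0 -0.4 0 0 0 0.3;0 0 0 0 0 0 0.3"

```text
time: 76.03
ee_pos: [0.3751, -0.3055, 0.3604]
tcp_rot: [-179.8, 0.2, -177.1]
wrist_force: [-0.3, 0.2, -0.0]
opening: 0.0552
grasp_force: 0.0
```

Run:
```python
from box import *
t=camera("top");s=camera("side");cv2.imwrite("pics/top8.png",t[:,:,::-1]);cv2.imwrite("pics/side8.png",s[:,:,::-1])
m=np.zeros((600,800,3),np.uint8)
a=crop(s,245,120,340,200,5);b=crop(t,215,160,370,290,3)
m[:a.shape[0],:a.shape[1]]=a;m[-b.shape[0]:,-b.shape[1]+0:]=np.where(b>0,b,0)[-600:]
m[:a.shape[0],:a.shape[1]]=a
cv2.imwrite("pics/m8.png",m)
src=open("box.py").read().replace("x0,y0,x1,y1=297,165,370,272","x0,y0,x1,y1=228,165,296,285").replace("S<60","S<75")
exec(src)
print(rim(t,.002))
```

```text
(array([ 0.50010049, -0.03208959]), np.float64(3.4771541409288056), [93.9, -93.9, 183.2, -183.2], [0.09, -0.09, 0.24, 0.14])
```

View pics/m8.png

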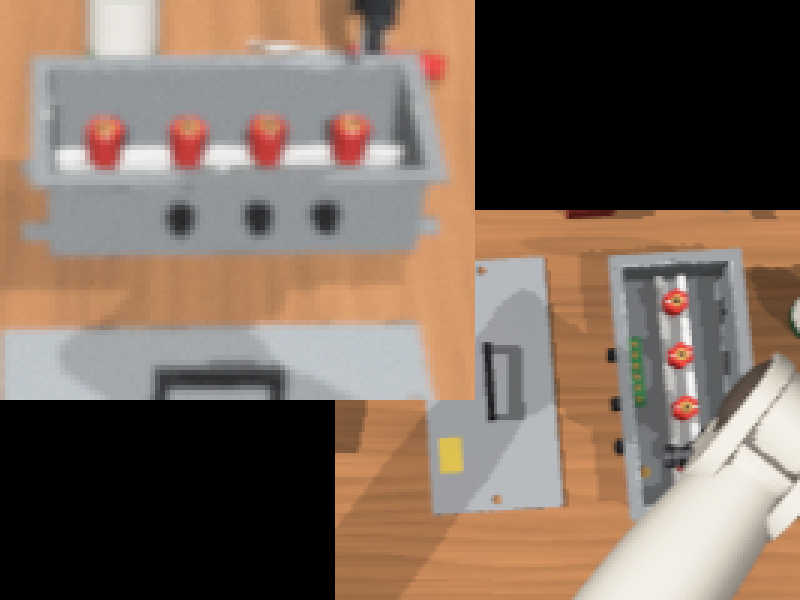

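All four stand-offs stand at equal height on the channel. The cover has been knocked about 3 cm aside to (0.500, -0.032), yaw 3.5°, with its handle at about (490,383) in the crop. I'll pick it up from there.

Run:
```python
from h import *
go(.4967,-.0328,.28,183.5)
```

```text
turn z units -0.1 then shift units [-3.45  6.62  1.92] now [ 0.3749 -0.3054  0.3569] [-1.799e+02  1.000e-01 -1.771e+02]
```

Request:
carry_out:
  targets: "-0.22 0.42 0 0 0 -0.1 1;-0.42 0.8 0 0 0 0 1;-0.42 0.8 0 0 0 0 1;-0.42 0.8 0 0 0 0 1;-0.42 0.8 0 0 0 0 1;-0.42 0.8 0 0 0 0 1;-0.42 0.8 0 0 0 0 1;-0.42 0.8 0 0 0 0 1"

```text
time: 76.8
ee_pos: [0.4866, -0.0555, 0.3552]
tcp_rot: [180.0, -0.1, -176.5]
wrist_force: [-0.1, 0.2, -0.3]
opening: 0.0857
grasp_force: 0.0
```

Request:
carry_out:
  targets: "-0.29 0.6 0 0 0 0 1;0 0 0.3 0 0 0 1;0 0 0.5 0 0 0 1;0 0 0.5 0 0 0 1;0 0 0.4 0 0 0 1;0 0 0.22 0 0 0 1;0 0 0 0 0 0 1;0 0 0 0 0 0 1"

```text
time: 77.47
ee_pos: [0.4963, -0.0329, 0.2792]
tcp_rot: [180.0, -0.1, -176.5]
wrist_force: [0.4, 0.6, -0.2]
opening: 0.0855
grasp_force: 0.0
```

Request:
carry_out:
  targets: "0 0 0 0 0 0 1;0 0 0 0 0 0 1;0 0 0 0 0 0 1;0 0 0 0 0 0 1;0 0 0 0 0 0 1;0 0 0 0 0 0 1;0 0 0 0 0 0 1;0 0 0 0 0 0 1"

```text
time: 78.13
ee_pos: [0.4966, -0.0327, 0.2795]
tcp_rot: [180.0, -0.0, -176.5]
wrist_force: [0.7, 0.7, -0.2]
opening: 0.0857
grasp_force: 0.0
```

Run:
```python
from h import *
go(.4967,-.0328,.193,183.5)
```

```text
turn z units 0.0 then shift units [-0.   -0.    2.16] now [ 0.4966 -0.0327  0.2795] [ 180.    -0.  -176.5]
```

Request:
carry_out:
  targets: "0 0 0.3 0 0 0 1;0 0 0.4 0 0 0 1;0 0 0.4 0 0 0 1;0 0 0.4 0 0 0 1;0 0 0.3 0 0 0 1;0 0 0.2 0 0 0 1;0 0 0.12 0 0 0 1;0 0 0 0 0 0 1"

```text
time: 78.8
ee_pos: [0.4963, -0.0326, 0.1937]
tcp_rot: [180.0, -0.1, -176.5]
wrist_force: [0.9, 0.3, -0.3]
opening: 0.0853
grasp_force: 0.0
```

Request:
carry_out:
  targets: "0 0 0 0 0 0 -1;0 0 0 0 0 0 -1;0 0 0 0 0 0 -1;0 0 0 0 0 0 -1;0 0 0 0 0 0 -1;0 0 0 0 0 0 -1;0 0 0 0 0 0 -1;0 0 0 0 0 0 -1"
  newtons: 60

```text
time: 79.47
ee_pos: [0.4967, -0.0326, 0.1951]
tcp_rot: [180.0, 0.0, -176.5]
wrist_force: [-0.9, 1.2, 3.5]
opening: 0.0108
grasp_force: 59.5
```

Request:
carry_out:
  targets: "0 0 -0.1 0 0 0 -1;0 0 -0.3 0 0 0 -1;0 0 -0.5 0 0 0 -1;0 0 -0.6 0 0 0 -1;0 0 -0.7 0 0 0 -1;0 0 -0.7 0 0 0 -1;0 0 -0.7 0 0 0 -1;0 0 -0.5 0 0 0 -1"

```text
time: 80.13
ee_pos: [0.4963, -0.0327, 0.3618]
tcp_rot: [-180.0, 0.1, -176.5]
wrist_force: [-0.3, -0.2, -4.1]
opening: 0.0105
grasp_force: 58.8
```

Request:
carry_out:
  targets: "0 0 -0.3 0 0 0 -1;0 0 -0.1 0 0 0 -1;0 0 0 0 0 0 -1;0 0 0 0 0 0 -1;0 0 0 0 0 0 -1;0 0 0 0 0 0 -1;0 0 0 0 0 0 -1;0 0 0 0 0 0 -1"

```text
time: 80.8
ee_pos: [0.4965, -0.0327, 0.3741]
tcp_rot: [180.0, -0.1, -176.5]
wrist_force: [0.2, 0.7, -4.1]
opening: 0.0102
grasp_force: 58.7
```

Run:
```python
from h import *
go(.4844,-.3000,.345,183.2);print(rpy()[2:])
```

```text
turn z units 0.05 then shift units [ 0.68 -6.66  0.73] now [ 0.4965 -0.0327  0.3741] [ 1.800e+02 -1.000e-01 -1.765e+02]
(array([ 0.17937915,  0.69855915, -4.12394435]), 0.010231782440215796, 58.745187520980835)
```

Request:
carry_out:
  targets: "0 -0.3 0 0 0 0.05 -1;0.08 -0.6 0 0 0 0 -1;0.08 -0.7 0 0 0 0 -1;0.08 -0.7 0 0 0 0 -1;0.08 -0.7 0 0 0 0 -1;0.08 -0.7 0 0 0 0 -1;0.08 -0.7 0 0 0 0 -1;0.08 -0.7 0 0 0 0 -1"

```text
time: 81.47
ee_pos: [0.4853, -0.2395, 0.3746]
tcp_rot: [-180.0, -0.0, -176.8]
wrist_force: [0.3, 0.1, -5.1]
opening: 0.0106
grasp_force: 58.9
```

Request:
carry_out:
  targets: "0.06 -0.6 0 0 0 0 -1;0.04 -0.5 0 0 0 0 -1;0.02 -0.3 0 0 0 0 -1;0 -0.16 0 0 0 0 -1;0 0 0.2 0 0 0 -1;0 0 0.3 0 0 0 -1;0 0 0.2 0 0 0 -1;0 0 0 0 0 0 -1"

```text
time: 82.13
ee_pos: [0.4843, -0.2991, 0.3443]
tcp_rot: [179.9, -0.2, -176.7]
wrist_force: [-0.9, 0.6, -4.9]
opening: 0.0104
grasp_force: 58.9
```

Request:
carry_out:
  targets: "0 0 0 0 0 0 -1;0 0 0 0 0 0 -1;0 0 0 0 0 0 -1;0 0 0 0 0 0 -1;0 0 0 0 0 0 -1;0 0 0 0 0 0 -1;0 0 0 0 0 0 -1;0 0 0 0 0 0 -1"

```text
time: 82.8
ee_pos: [0.4844, -0.3002, 0.3467]
tcp_rot: [180.0, 0.0, -176.8]
wrist_force: [0.1, 0.1, -4.8]
opening: 0.0104
grasp_force: 58.9
```

Run:
```python
from h import *
go(.4844,-.3000,.310,183.2);print(rpy()[2:])
s=camera("side");t=camera("top");cv2.imwrite("pics/side9.png",s[:,:,::-1]);cv2.imwrite("pics/top9.png",t[:,:,::-1])
m=np.zeros((600,800,3),np.uint8)
a=crop(s,230,110,345,190,5);b=crop(t,290,160,375,280,5)
m[:a.shape[0],:a.shape[1]]=a;w=min(b.shape[1],800-a.shape[1]);w=425
b=cv2.resize(b,None,fx=.5,fy=.5,interpolation=cv2.INTER_AREA);m[:b.shape[0],a.shape[1]+5:a.shape[1]+5+b.shape[1]]=b[:, :800-a.shape[1]-5]
cv2.imwrite("pics/m9.png",m)
```

```text
turn z units 0.0 then shift units [0.   0.   0.92] now [ 0.4844 -0.3002  0.3467] [ 180.     0.  -176.8]
(array([ 0.12218679,  0.12842617, -4.78148924]), 0.010413642491416996, 58.89736354351044)
```

View pics/m9.png

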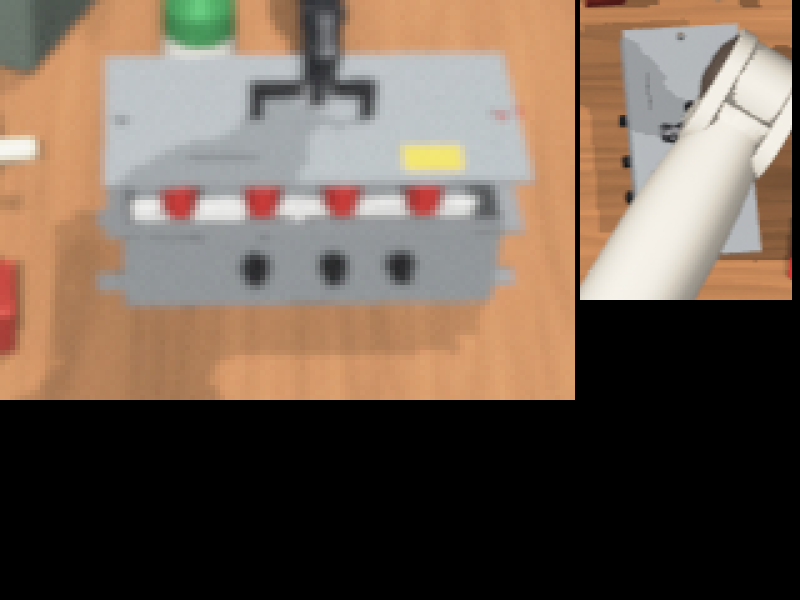

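The cover hangs level over the box, above the four stand-offs. Lower it in stages, watching force.

Request:
carry_out:
  targets: "0 0 0.2 0 0 0 -1;0 0 0.25 0 0 0 -1;0 0 0.2 0 0 0 -1;0 0 0.15 0 0 0 -1;0 0 0.1 0 0 0 -1;0 0 0 0 0 0 -1;0 0 0 0 0 0 -1;0 0 0 0 0 0 -1"

```text
time: 83.57
ee_pos: [0.4845, -0.3002, 0.3111]
tcp_rot: [-180.0, 0.0, -176.8]
wrist_force: [-0.3, -0.5, -4.8]
opening: 0.0108
grasp_force: 58.9
```

Request:
carry_out:
  targets: "0 0 0.03 0 0 0 -1;0 0 0.03 0 0 0 -1;0 0 0.03 0 0 0 -1;0 0 0.03 0 0 0 -1;0 0 0.03 0 0 0 -1;0 0 0 0 0 0 -1;0 0 0 0 0 0 -1;0 0 0 0 0 0 -1"

```text
time: 84.23
ee_pos: [0.4845, -0.3002, 0.3047]
tcp_rot: [180.0, 0.0, -176.8]
wrist_force: [-0.3, -0.3, -4.0]
opening: 0.0104
grasp_force: 58.9
```

Request:
carry_out:
  targets: "0 0 0.03 0 0 0 -1;0 0 0.03 0 0 0 -1;0 0 0.03 0 0 0 -1;0 0 0.03 0 0 0 -1;0 0 0.03 0 0 0 -1;0 0 0 0 0 0 -1;0 0 0 0 0 0 -1;0 0 0 0 0 0 -1"

```text
time: 84.9
ee_pos: [0.4845, -0.3002, 0.2987]
tcp_rot: [-180.0, 0.0, -176.8]
wrist_force: [-0.1, -1.0, -5.1]
opening: 0.0109
grasp_force: 58.9
```

Request:
carry_out:
  targets: "0 0 0.03 0 0 0 -1;0 0 0.03 0 0 0 -1;0 0 0.02 0 0 0 -1;0 0 0.02 0 0 0 -1;0 0 0 0 0 0 -1;0 0 0 0 0 0 -1;0 0 0 0 0 0 -1;0 0 0 0 0 0 -1"

```text
time: 85.57
ee_pos: [0.4845, -0.3002, 0.2947]
tcp_rot: [-180.0, 0.0, -176.8]
wrist_force: [0.3, 0.4, -4.5]
opening: 0.0104
grasp_force: 58.9
```

Request:
carry_out:
  targets: "0 0 0.02 0 0 0 -1;0 0 0.02 0 0 0 -1;0 0 0.01 0 0 0 -1;0 0 0 0 0 0 -1;0 0 0 0 0 0 -1;0 0 0 0 0 0 -1;0 0 0 0 0 0 -1;0 0 0 0 0 0 -1"

```text
time: 86.23
ee_pos: [0.4844, -0.3002, 0.2931]
tcp_rot: [-180.0, 0.0, -176.8]
wrist_force: [-1.9, 2.0, 3.5]
opening: 0.0109
grasp_force: 60.1
```

Seated at the predicted height, with the load now on the rim. Release, rise and back away.

Request:
carry_out:
  targets: "0 0 0 0 0 0 0.7;0 0 0 0 0 0 0.7;0 0 0 0 0 0 0.7;0 0 0 0 0 0 0.7;0 0 0 0 0 0 0.7;0 0 0 0 0 0 0.7;0 0 0 0 0 0 0.7;0 0 0 0 0 0 0.7"

```text
time: 86.9
ee_pos: [0.4845, -0.3002, 0.2927]
tcp_rot: [-180.0, -0.0, -176.8]
wrist_force: [-0.5, -0.2, -0.7]
opening: 0.0724
grasp_force: 0.0
```

Request:
carry_out:
  targets: "0 0 -0.2 0 0 0 0.7;0 0 -0.4 0 0 0 0.7;0 0 -0.4 0 0 0 0.7;0 0 -0.5 0 0 0 0.7;0 0 -0.5 0 0 0 0.7;0 0 -0.4 0 0 0 0.7;0 0 0 0 0 0 0.7;0 0 0 0 0 0 0.7"

```text
time: 87.57
ee_pos: [0.4846, -0.3002, 0.3898]
tcp_rot: [-179.9, 0.1, -176.8]
wrist_force: [0.0, 0.4, -0.2]
opening: 0.0725
grasp_force: 0.0
```

Request:
carry_out:
  targets: "0 0.4 0 0 0 0 0.7;0 0.8 0 0 0 0 0.7;0 0.9 0 0 0 0 0.7;0 0.9 0 0 0 0 0.7;0 0.9 0 0 0 0 0.7;0 0.9 0 0 0 0 0.7;0 0.8 0 0 0 0 0.7;0 0.4 0 0 0 0 0.7"

```text
time: 88.23
ee_pos: [0.4699, -0.0573, 0.3878]
tcp_rot: [179.9, -0.1, -176.7]
wrist_force: [0.0, 0.1, -0.4]
opening: 0.0727
grasp_force: 0.0
```

Run:
```python
from box import *
t=camera("top");s=camera("side");print(rim(t,.100),monitor.get_obs()["time"])
m=np.zeros((600,800,3),np.uint8);a=crop(t,295,165,375,275,5);b=crop(s,240,110,338,190,4)
m[:550,:400]=a;m[:b.shape[0],405:405+b.shape[1]]=b;cv2.imwrite("pics/m10.png",m)
```

```text
(array([ 0.48797716, -0.29976325]), np.float64(3.284564108623024), [93.8, -93.8, 183.0, -182.9], [0.13, -0.13, 0.28, 0.27]) 88.3333
```

View pics/m10.png

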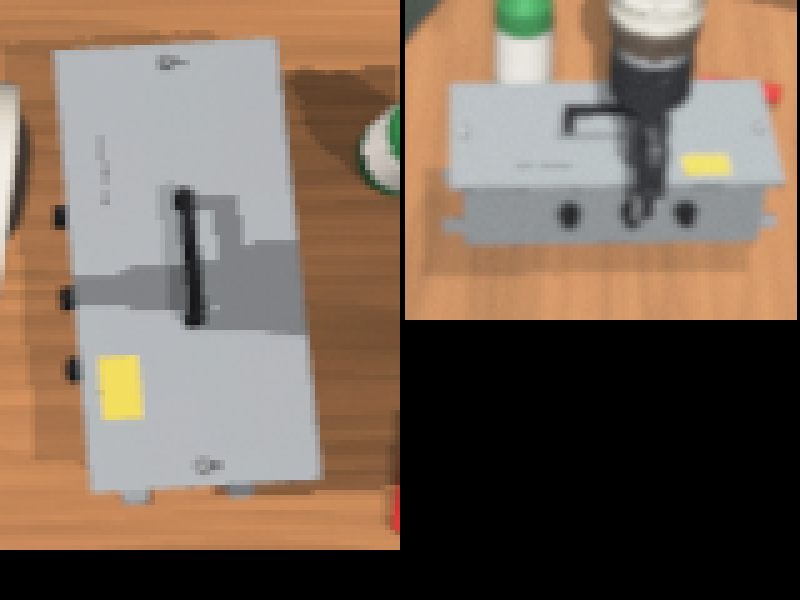

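The cover is flat on the rim within 1 mm of its start pose, with both pins showing through at about (172,62) and (208,465). The gripper is clear, so I'm handing in.

```bash
python3 -c "
from workcell import bot
print(bot.job_done())"
```

```text
the job is handed in; nothing more can be done
None
```

I fitted all four stand-offs into the channel and put the cover back flat on the rim with both pins through its holes, then handed the job in at about 88 s; I got no verdict back.

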